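Make up the dummy load and switch over to it

TASK

To make up the dummy load, first take the whole pile of ceramic plates out of the wooden cradle in one grasp and put it into the finned aluminium housing: hold it clearly tilted, let the lower bottom edge go in first along one end wall, then rock the pile upright until every plate stands on the housing's floor. Next thread every green ferrite core that is there onto the brass post, the largest at the bottom and getting smaller upwards, each lying flat, fully home on what is below; then swing the antenna selector lever onto the last brass stud at the left end of its row (seen from the robot). Leave the pliers, the tuning knob and the screwdriver alone.

Things in the scene. Friction and masses are not known exactly. Their poses are not given: they have to be found in the camera images.
- cradle: Fixed dark wooden cradle, 80 x 52 mm, in which the pile stands; base 6 mm thick, a lip along each long side up to 16 mm above the shelf, ends open. Origin at the centre of its underside; x along the plates' width, y across the pile.
- plate0_c (a point): Centre of white ceramic plate 0 of 4: 60 mm wide (x), 8 thick (y), 60 tall (z, up), about 70 g. The four loose plates start upright, face to face in the cradle, as one pile 60 wide, 33 thick, 60 tall, bottoms 6 mm above the shelf, in order along the cradle's +y. Squeezed together across the thickness they are carried as one.
- plate1_c (a point): Centre of white ceramic plate 1 of 4: 60 mm wide (x), 8 thick (y), 60 tall (z, up), about 70 g. The four loose plates start upright, face to face in the cradle, as one pile 60 wide, 33 thick, 60 tall, bottoms 6 mm above the shelf, in order along the cradle's +y. Squeezed together across the thickness they are carried as one.
- plate2_c (a point): Centre of white ceramic plate 2 of 4: 60 mm wide (x), 8 thick (y), 60 tall (z, up), about 70 g. The four loose plates start upright, face to face in the cradle, as one pile 60 wide, 33 thick, 60 tall, bottoms 6 mm above the shelf, in order along the cradle's +y. Squeezed together across the thickness they are carried as one.
- plate3_c (a point): Centre of white ceramic plate 3 of 4: 60 mm wide (x), 8 thick (y), 60 tall (z, up), about 70 g. The four loose plates start upright, face to face in the cradle, as one pile 60 wide, 33 thick, 60 tall, bottoms 6 mm above the shelf, in order along the cradle's +y. Squeezed together across the thickness they are carried as one.
- housing: Fixed open-topped finned aluminium box; origin at the centre of its underside. Inside: 64 mm along its x, 36 along its y; floor at z = 6 mm; end walls (x = -32, +32; 5 thick) up to z = 28. Lips on the long walls (y = -18, +18) flare outwards up to z = 35. Fins outside the long walls to y = -33 and +33, up to z = 24.
- floor_in (a point): Centre of the housing's inner floor, axes as the housing's. A seated plate stands on this floor with its x along the housing's x, either way round, its centre 30 mm above the floor; it may lean up to 10 degrees in the slack across the thickness. Once seated, the upper 38 mm of the plates stand above the end walls, 31 mm above the flared lips.
- stand: Fixed black round base, diameter 74 mm, 10 mm high, with an upright brass post at its centre, diameter 14 mm, tapered over its top 7 mm, tip 73 mm above the shelf. Origin at the centre of its underside, z up along the post.
- post_foot (a point): Foot of the brass post, on its axis at the top face of the black base (10 mm above the shelf), where the lowest core comes to rest.
- core62_c (a point): Centre (half-way up, in the middle of the hole) of a loose green ferrite ring core of outer diameter 62 mm, 11 mm thick, hole 20 mm; lies flat, z is its axis. Three to five of the five sizes (62, 54, 46, 38, 30 mm) are there in a given start; None when absent.
- core54_c (a point): Centre (half-way up, in the middle of the hole) of a loose green ferrite ring core of outer diameter 54 mm, 11 mm thick, hole 20 mm; lies flat, z is its axis. Three to five of the five sizes (62, 54, 46, 38, 30 mm) are there in a given start; None when absent.
- core46_c (a point): Centre (half-way up, in the middle of the hole) of a loose green ferrite ring core of outer diameter 46 mm, 11 mm thick, hole 20 mm; lies flat, z is its axis. Three to five of the five sizes (62, 54, 46, 38, 30 mm) are there in a given start; None when absent.
- core38_c (a point): Centre (half-way up, in the middle of the hole) of a loose green ferrite ring core of outer diameter 38 mm, 11 mm thick, hole 20 mm; lies flat, z is its axis. Three to five of the five sizes (62, 54, 46, 38, 30 mm) are there in a given start; None when absent.
- core30_c (a point): Centre (half-way up, in the middle of the hole) of a loose green ferrite ring core of outer diameter 30 mm, 11 mm thick, hole 20 mm; lies flat, z is its axis. Three to five of the five sizes (62, 54, 46, 38, 30 mm) are there in a given start; None when absent.
- lever (a joint): Selector lever about an upright pivot, rad. At 0 it points along the selector's -x (towards the robot); it grows as the lever's free end swings to the left (+y). Brass studs at -0.6, -0.3, 0, 0.3 and 0.6; stops at -0.75 and 0.75. The left end stud is at 0.6. Moves stiffly (about 0.06 N m) and stays where it is left.
- lever_grip (a point): Middle of the grip of the black lever: an upright round handle, diameter 16 mm, 36 mm tall, its middle 42 mm above the shelf and top at 58 mm, 95 mm out from the pivot; below it the lever arm's top face is 23 mm above the shelf.
- pivot (a point): On the lever's pivot axis, at the height of lever_grip. The fixed wooden selector board reaches 22 mm beyond it (+x) and 112 mm to the near side (-x), is 165 mm wide and 12 mm thick.
- load_stud (a point): Top of the brass stud (diameter 14 mm, 75 mm from the pivot) at the left end of the row, onto which the lever is to be swung.
- pliers: Bystander: red-handled steel pliers lying on the shelf, about 145 mm long, 12 mm thick; origin at the joint.
- tuning_knob: Bystander: amber bakelite tuning knob, diameter 48 mm, 24 mm high; origin under its centre.
- screwdriver: Bystander: small screwdriver lying on the shelf, about 120 mm long; origin under its middle.

How it is judged:
On the way, in this order (a step that is already met when the one before it is completed fails the run):
1. the held pile is tilted (at least 7 degrees) with its lower bottom edge inside the mouth of the housing ((angle between plate0_c's own x axis and vertical below 1.45 rad or angle between plate0_c's own x axis and vertical above 1.69 rad) and z of each of plate0_c, plate1_c, plate2_c, plate3_c in the frame of housing below 0.057 m and x of plate0_c in the frame of housing between -0.02 and 0.02 m and y of plate0_c in the frame of housing between -0.024 and 0.024 m and (angle between plate1_c's own x axis and vertical below 1.45 rad or angle between plate1_c's own x axis and vertical above 1.69 rad) and x of plate1_c in the frame of housing between -0.02 and 0.02 m and y of plate1_c in the frame of housing between -0.024 and 0.024 m and (angle between plate2_c's own x axis and vertical below 1.45 rad or angle between plate2_c's own x axis and vertical above 1.69 rad) and x of plate2_c in the frame of housing between -0.02 and 0.02 m and y of plate2_c in the frame of housing between -0.024 and 0.024 m and (angle between plate3_c's own x axis and vertical below 1.45 rad or angle between plate3_c's own x axis and vertical above 1.69 rad) and x of plate3_c in the frame of housing between -0.02 and 0.02 m and y of plate3_c in the frame of housing between -0.024 and 0.024 m), for 0.1 s.
2. all four plates stand on the floor of the housing (z of plate0_c in the frame of housing between 0.033 and 0.039 m and x of plate0_c in the frame of housing between -0.006 and 0.006 m and y of plate0_c in the frame of housing between -0.026 and 0.026 m and angle between the z axis of each of plate0_c, plate1_c, plate2_c, plate3_c and the z axis of housing, either way round below 0.3 rad and z of plate1_c in the frame of housing between 0.033 and 0.039 m and x of plate1_c in the frame of housing between -0.006 and 0.006 m and y of plate1_c in the frame of housing between -0.026 and 0.026 m and z of plate2_c in the frame of housing between 0.033 and 0.039 m and x of plate2_c in the frame of housing between -0.006 and 0.006 m and y of plate2_c in the frame of housing between -0.026 and 0.026 m and z of plate3_c in the frame of housing between 0.033 and 0.039 m and x of plate3_c in the frame of housing between -0.006 and 0.006 m and y of plate3_c in the frame of housing between -0.026 and 0.026 m), for 0.2 s.
3. every core present is on the post, flat, the larger below the smaller (horizontal distance between each of core62_c, core54_c, core46_c, core38_c, core30_c and post_foot below 0.006 m and angle between the z axis of each of core62_c, core54_c, core46_c, core38_c, core30_c and the z axis of stand, either way round below 0.1 rad and z of each of core62_c, core54_c, core46_c, core38_c, core30_c in the frame of post_foot below 0.055 m and z of each of core54_c, core46_c, core38_c, core30_c in the frame of core62_c above 0.008 m and z of each of core46_c, core38_c, core30_c in the frame of core54_c above 0.008 m and z of each of core38_c, core30_c in the frame of core46_c above 0.008 m and z of core30_c in the frame of core38_c above 0.008 m), for 0.2 s.
4. the selector lever is on the left end stud (value of joint lever between 0.5 and 0.7 rad), for 0.2 s.
At the end, for the whole second after the job is handed in: All four plates stand upright on the housing's floor (height within 3 mm); every core present is on the post, flat and within 6 mm of its axis, each smaller core above every larger one; the lever stands within 0.1 rad of the left end stud (joint 0.50 to 0.70); everything is at rest and released (all of step 2 and all of step 3 and all of step 4 and linear speed of each of plate0, plate1, plate2, plate3, core62, core54, core46, core38, core30 below 0.02 m/s and velocity of joint lever between -0.05 and 0.05 rad/s); the robot touches nothing.
It fails at once if the pliers, tuning knob or screwdriver is moved more than 40 mm (distance of any of pliers, tuning_knob, screwdriver from where it was at the start of the episode above 0.04 m).
Of core62, core54, core46, core38, core30 only 3 to 5 are there at a start; the rules pass over those that are not, and their reading is None.
At some moment in a run one of core62, core54, core46, core38, core30 may be knocked a few centimetres aside while the robot is not near it.
It also fails if it takes over 210 s, if anything falls off the work surface, if the arm or the gripper's body presses on something with over 40 N, if the wrist force passes 120 N, or if a joint passes its speed limit or range.

ROBOT

A 7-joint arm with a two-finger parallel gripper is mounted at the origin on the work surface. World frame = base frame: x ahead of the robot, y to its left, z up, the work surface at z = 0. Lengths are in m, angles in rad, forces in N, time in s.
With the tool pointing down it reaches from about 0.4 to 0.9 m from the base axis. Payload 5.5 kg.
Tool frame: the origin (TCP) lies on the mounting face of the last link; the fingertips stand 173 mm ahead of it and the grasp point (between the pads) lies 155 mm ahead of it (robot.tcp_to_tips is the distance from the TCP to the fingertips, in m); y points along the fingers, z is the direction in which the jaws open and shut, and the axes are right-handed (so a half turn about y gives the same grasp; the last joint's range is limited). The gripper opens to 85 mm and grips with 20 to 120 N. Pads are 22 mm wide; open, the fingers measure 114 mm over their backs; the gripper's body (76 mm by 85 mm) begins 54 mm behind the grasp point. The pads swing forward as they close: fully open they stand 13 mm farther back than shut.
Start: joints at [1.599, 0.501, -0.427, 1.55, 0.221, 1.138, -0.21], TCP at [0.151, -0.632, 0.405] pointing down, gripper open.
Joint ranges: [-2.88, 2.88], [-0.31, 2.03], [-1.54, 1.56], [0.2, 2.42], [-1.41, 4.55], [0.19, 2.02], [-2.57, 2.57]. Speed limits (rad/s): [2.57, 2.57, 3.14, 3.14, 3.14, 3.14, 3.14].

INTERFACE

Orientations are given as a unit quaternion [w, x, y, z].
In Python, from bench import robot gives the robot as it stands.
- The arm moves only by the shell command python3 -m jog 'ROWS' [FORCE]. ROWS is JSON, a list that holds one entry, the list of rows, each a list of 7 numbers: the shift along the world's x, y, z in mm, then the turn, a rotation vector about the world's x, y, z in rad, then the opening, from 0 (shut) to 1 (fully open). In form: [[[dx, dy, dz, wx, wy, wz, hand], ...]]. A call has 1 to 8 rows; each row shifts and turns the commanded pose from where the row before left it; what a row does not reach is not made up. A row lasts 1/12 s, in which the tool goes at most 41.7 mm and 7.16 degrees, less where a joint would pass 70% of its speed; a pose out of reach is approached as far as the arm can. A call is refused whole if a number of a shift passes 41.7 or a number of a turn 0.125, either way. A call with a gripper value outside its range is refused whole. The fingers move at their own pace and stop on an object; FORCE is the grip in N (left out, the last holds). Time passes only in rows, so rows that do not move let the fingers close. It gives the time, the measured TCP pose, the force and the opening at its end, in the units of the state.
- robot.sense(): the state, without advancing time (a new reading comes with each control period).
- robot.get_image(name): name is "scene" or "top"; returns a dict with "img" (480x640x3 uint8, red, green, blue), "fx", "fy", "cx", "cy" (pixels), "view" (4x4, takes a point from world to camera coordinates). Camera axes: x right, y down, z forward; pixel columns grow to the right and rows downward; lengths in m; the calibration is good to about 2 mm. A picture is of the moment at which its call begins. There is no depth.
- robot.close_job(): hands the job in, once; it reports no verdict.
The state is a dict: "time": time; "q": joint angles; "joint_velocities": joint speeds; "joint_torque": joint torques, N m; "eef_pos": TCP position; "orientation": TCP orientation; "ft_force": force on the tool from outside, world axes, zero at the start; "wrist_torque": the same for the moment, N m; "gripper_width": finger opening in m.
Only numpy, scipy, OpenCV 4.12 (cv2) and the standard library are available. Lean on these libraries where they do the work, as an engineer would, in place of code of your own. Each camera call takes 0.05 s, during which the arm holds its last target.

## Working session

There is one attempt and no reset: what is moved stays moved. The work goes in short steps, Python scripts to look and compute and a shell command to move; the robot and the scene stay as the last step left them, time stands still between calls to the robot, and variables do not carry over. Pictures are saved under pics/ and viewed, and the job is handed in when it is done.

```bash
ls; mkdir -p pics; python3 - <<'E'
from bench import robot
import cv2, numpy as np
for n in ("scene","top"):
    d=robot.get_image(n); cv2.imwrite(f"pics/{n}0.png",d["img"][:,:,::-1]); print(n,d["fx"],d["fy"],d["cx"],d["cy"]);print(np.round(d["view"],4).tolist())
print(robot.sense())
E
```

```text
pics
scene 582.6029953418795 582.6029953418795 323.66085399626667 229.69615031099008
[[-0.8738, 0.4862, 0.0053, 0.4621], [0.4112, 0.7447, -0.5258, -0.1836], [-0.2596, -0.4572, -0.8506, 1.4078], [0.0, 0.0, 0.0, 1.0]]
top 554.6140947570242 554.6140947570242 314.52888239827627 239.49125988708013
[[-0.0201, -0.9998, -0.0073, 0.0013], [-0.9844, 0.021, -0.1746, 0.5413], [0.1747, 0.0037, -0.9846, 1.3396], [0.0, 0.0, 0.0, 1.0]]
{'time': 0.1, 'q': array([ 1.59918721,  0.50175878, -0.42681262,  1.55137787,  0.22080954,
        1.13830687, -0.21031394]), 'joint_velocities': array([ 0.00113918, -0.00327064, -0.00144486, -0.00223797,  0.00103233,
        0.00054811,  0.00020197]), 'joint_torque': array([-1.13663191e-02, -5.70820355e+01, -5.83870143e+00, -2.81750232e+01,
        1.04717186e-02,  5.59541062e-03, -1.16332441e-05]), 'eef_pos': array([ 0.15110335, -0.63184895,  0.40374681]), 'orientation': array([ 0.08278795, -0.08290058,  0.70286847, -0.70160499]), 'ft_force': array([ 0.69184043, -0.20019387,  0.25743448]), 'wrist_torque': array([-0.03514118,  0.01083187, -0.02030297]), 'gripper_width': 0.08508150656310846}
```

View pics/scene0.png

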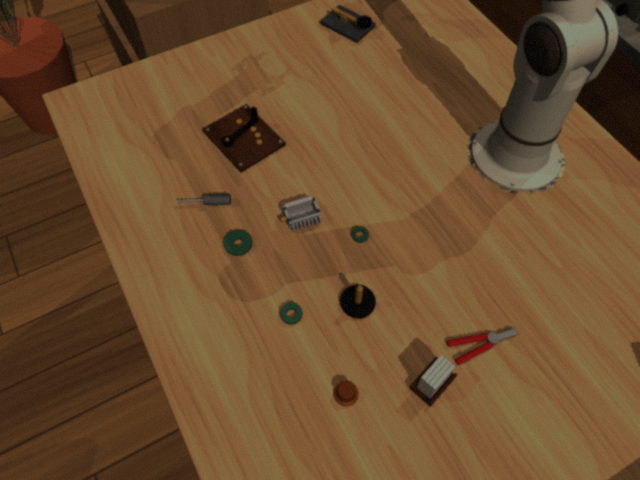

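View pics/top0.png

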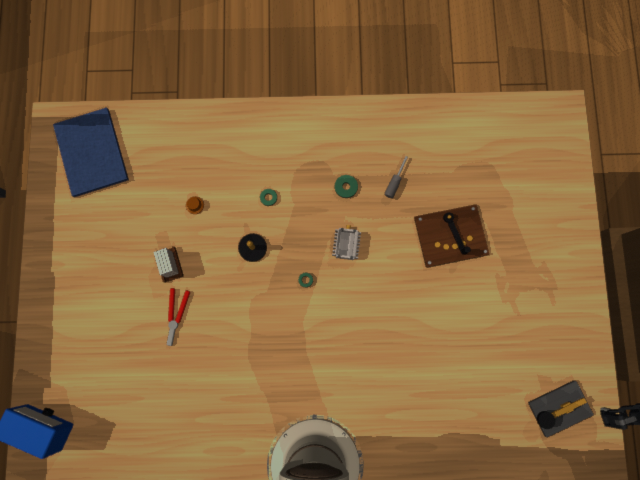

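```bash
cat > h.py <<'E'
import cv2, numpy as np
from bench import robot
def grab(n):
    d=robot.get_image(n); d["bgr"]=d["img"][:,:,::-1].copy(); d["view"]=np.array(d["view"]); return d
def load(n,f):  # calibration is constant; use saved png
    pass
def ray(d,uv):
    V=d["view"];R=V[:3,:3];c=-R.T@V[:3,3]
    r=R.T@np.array([(uv[0]-d["cx"])/d["fx"],(uv[1]-d["cy"])/d["fy"],1]);return c,r/np.linalg.norm(r)
def onz(d,uv,z):
    c,r=ray(d,uv);return c+r*(z-c[2])/r[2]
def proj(d,p):
    q=d["view"][:3,:3]@np.array(p)+d["view"][:3,3];return np.array([d["fx"]*q[0]/q[2]+d["cx"],d["fy"]*q[1]/q[2]+d["cy"]])
def tri(d1,u1,d2,u2):
    c1,r1=ray(d1,u1);c2,r2=ray(d2,u2)
    A=np.stack([r1,-r2],1);s=np.linalg.lstsq(A,c2-c1,rcond=None)[0]
    a=c1+s[0]*r1;b=c2+s[1]*r2;return (a+b)/2,np.linalg.norm(a-b)
def crop(d,x0,y0,w,h,k,f):
    cv2.imwrite(f,cv2.resize(d["bgr"][y0:y0+h,x0:x0+w],None,fx=k,fy=k,interpolation=cv2.INTER_CUBIC))
E
python3 - <<'E'
from h import *
t=grab("top");s=grab("scene")
for n,d in(("top",t),("scene",s)):
    hsv=cv2.cvtColor(d["bgr"],cv2.COLOR_BGR2HSV)
    m=cv2.inRange(hsv,(60,90,25),(95,255,255))
    k,l,st,c=cv2.connectedComponentsWithStats(m)
    for i in range(1,k):
        if st[i,4]>20:
            mm=(l==i).astype(np.uint8)
            cn=cv2.findContours(mm,cv2.RETR_EXTERNAL,cv2.CHAIN_APPROX_NONE)[0][0]
            e=cv2.fitEllipse(cn)
            print(n,st[i],"ell",np.round(e[0],2),np.round(e[1],2),"->",np.round(onz(d,e[0],.0055),4), "diam~",np.round(np.array(e[1])+1,1)*np.linalg.norm(onz(d,e[0],.0055)-ray(d,e[0])[0])/d["fx"])
crop(t,150,160,200,150,4,"pics/t1.png")
crop(t,320,160,200,150,4,"pics/t2.png")
crop(s,380,320,160,100,5,"pics/s1.png")
crop(s,180,90,200,150,4,"pics/s2.png")
E
```

```text
top [336 176  21  21 315] ell [345.94 186.  ] [20.75 20.86] -> [ 0.6893 -0.0949  0.0055] diam~ [0.05725406 0.05778175]
top [261 190  15  15 133] ell [268.12 196.91] [14.62 14.67] -> [0.6643 0.1093 0.0055] diam~ [0.0410653  0.04132854]
top [299 273  13  14  70] ell [305.38 279.57] [12.05 12.49] -> [0.4455 0.0156 0.0055] diam~ [0.03344443 0.03446563]
scene [353 228  15  13  95] ell [359.78 233.99] [12.6  14.35] -> [0.4471 0.0162 0.0055] diam~ [0.02993105 0.03367244]
scene [225 231  26  24 422] ell [237.55 242.23] [22.87 25.45] -> [ 0.6907 -0.0943  0.0055] diam~ [0.05255361 0.05805084]
scene [281 304  20  19 219] ell [290.67 312.96] [18.55 19.31] -> [0.6661 0.1092 0.0055] diam~ [0.04017623 0.04161109]
```

View pics/t1.png

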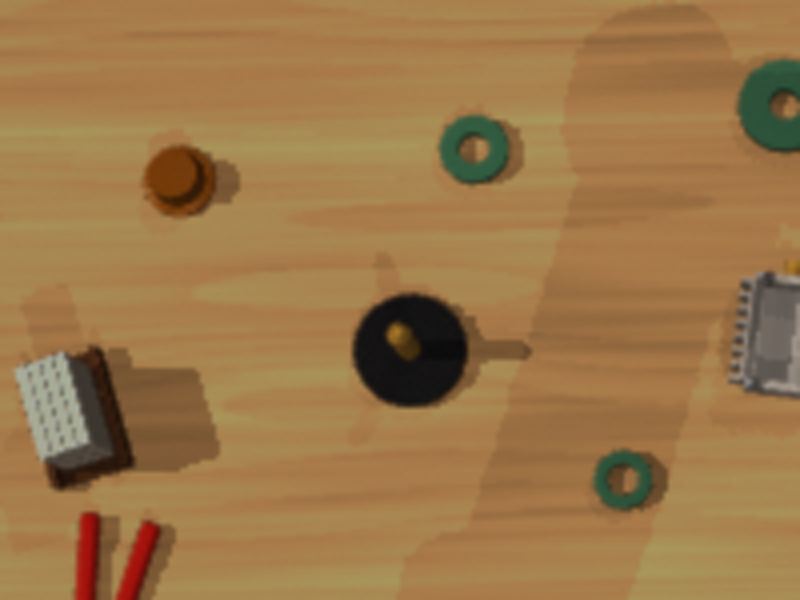

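View pics/t2.png

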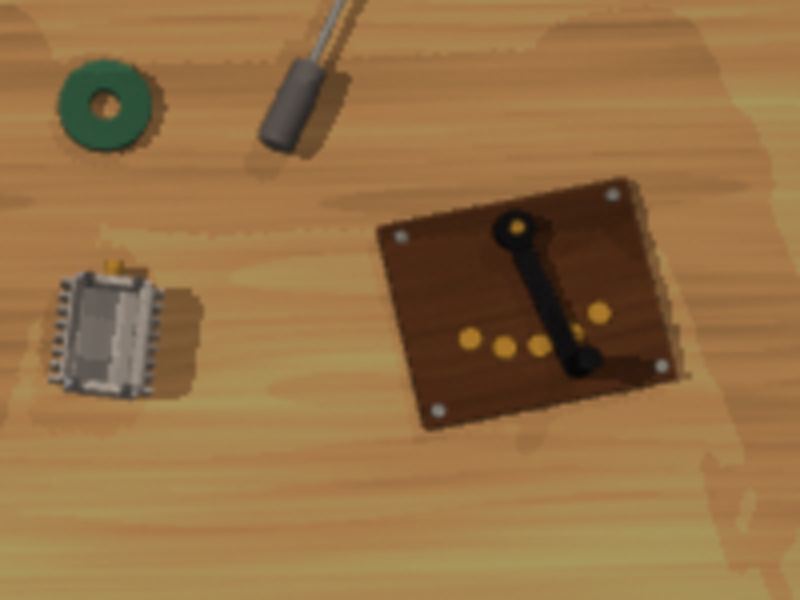

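View pics/s1.png

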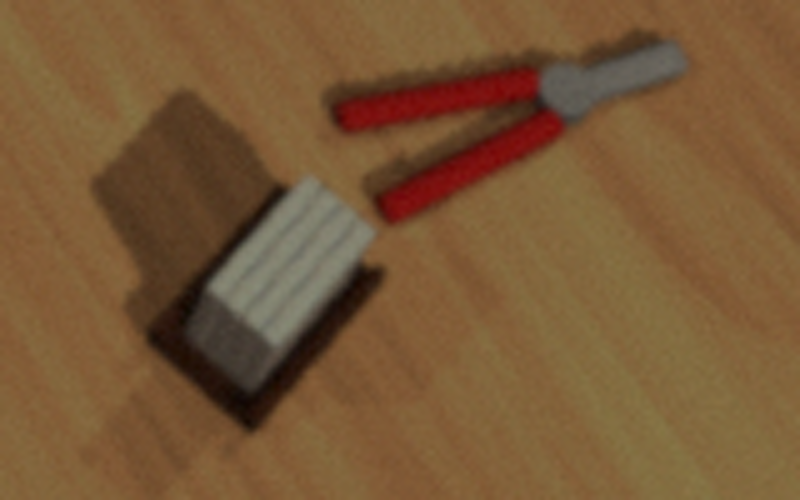

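View pics/s2.png

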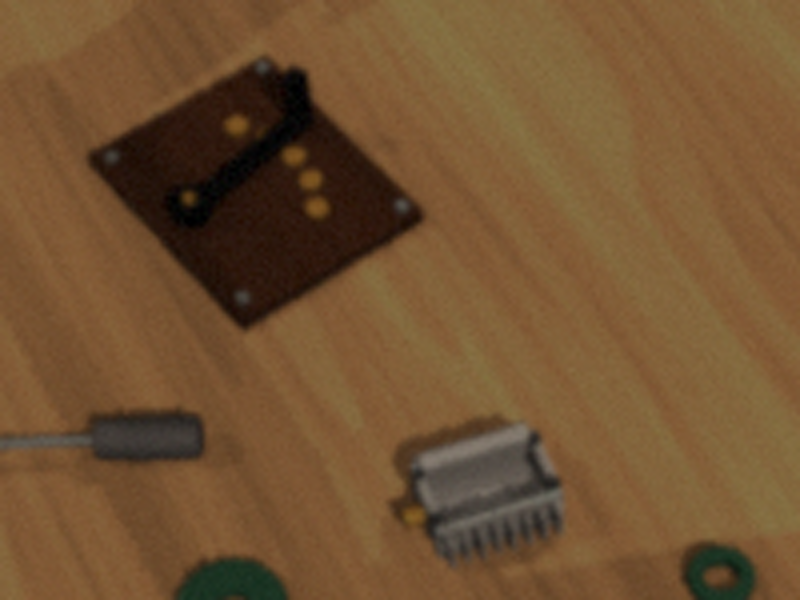

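```bash
python3 - <<'E'
from h import *
from scipy.spatial.transform import Rotation as R
q=robot.sense()["orientation"];print("tool axes cols",np.round(R.from_quat([q[1],q[2],q[3],q[0]]).as_matrix(),3).tolist(), robot.tcp_to_tips)
t=grab("top");s=grab("scene")
def comp(d,m,roi):
    x,y,w,h=roi;mm=np.zeros_like(m);mm[y:y+h,x:x+w]=m[y:y+h,x:x+w]
    k,l,st,c=cv2.connectedComponentsWithStats(mm);i=1+np.argmax(st[1:,4]);return (l==i).astype(np.uint8),st[i],c[i]
# pile top face
for n,d,roi in(("top",t,(150,240,35,45)),("scene",s,(405,350,60,50))):
    hsv=cv2.cvtColor(d["bgr"],cv2.COLOR_BGR2HSV)
    x,y,w,h=roi
    print(n,"V max",hsv[y:y+h,x:x+w,2].max(), "S of bright",np.median(hsv[y:y+h,x:x+w,1][hsv[y:y+h,x:x+w,2]>130]))
    m=((hsv[...,1]<70)&(hsv[...,2]>115)).astype(np.uint8)
    m=cv2.morphologyEx(m,cv2.MORPH_CLOSE,np.ones((3,3)))
    mm,st,c=comp(d,m,roi)
    cn=max(cv2.findContours(mm,cv2.RETR_EXTERNAL,cv2.CHAIN_APPROX_NONE)[0],key=len)
    P=np.array([onz(d,p[0],.066)[:2] for p in cn]).astype(np.float32)
    r=cv2.minAreaRect(P*1000);print(n,st,"rect at z66 mm",np.round(r[0],1),np.round(r[1],1),round(r[2],1), "centroid", np.round(onz(d,c,.066),4))
# stand: dark disc
for n,d,roi in(("top",t,(232,228,40,40)),("scene",s,(335,278,48,45))):
    hsv=cv2.cvtColor(d["bgr"],cv2.COLOR_BGR2HSV)
    m=(hsv[...,2]<45).astype(np.uint8); mm,st,c=comp(d,m,roi)
    # top face circle via contour on z=10
    cn=max(cv2.findContours(mm,cv2.RETR_EXTERNAL,cv2.CHAIN_APPROX_NONE)[0],key=len)
    hull=cv2.convexHull(cn)[:,0,:]
    P=np.array([onz(d,p,.010)[:2] for p in hull]).astype(np.float32)*1000
    print(n,"stand",st,cv2.minEnclosingCircle(P), "fit ell",cv2.fitEllipse(P))
crop(t,235,225,40,40,14,"pics/t3.png");crop(s,330,270,60,60,10,"pics/s3.png")
crop(t,325,220,45,45,13,"pics/t4.png");crop(s,275,185,55,55,10,"pics/s4.png")
E
```

```text
tool axes cols [[-0.973, -0.0, 0.233], [-0.233, 0.001, -0.973], [-0.0, -1.0, -0.001]] 0.1734
top V max 172 S of bright 138.0
top [154 248  18  27 304] rect at z66 mm [492.  364.1] [59.  31.3] 17.1 centroid [0.4922 0.3642 0.066 ]
scene V max 138 S of bright 131.0
scene [423 356  32  33 525] rect at z66 mm [494.4 365.1] [57.4 31.2] 17.6 centroid [0.4947 0.3654 0.066 ]
top stand [239 234  28  27 530] ((531.1019897460938, 150.3341522216797), 35.32537078857422) fit ell ((531.322509765625, 150.1155242919922), (69.20955657958984, 70.48123168945312), 158.24624633789062)
scene stand [340 285  35  33 802] ((535.43896484375, 153.27491760253906), 36.87547302246094) fit ell ((535.8106689453125, 152.998291015625), (71.04419708251953, 73.22045135498047), 160.69813537597656)
```

View pics/t3.png

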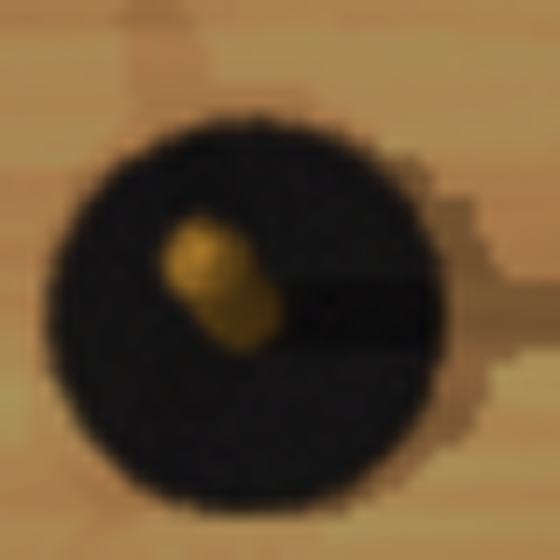

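View pics/s3.png

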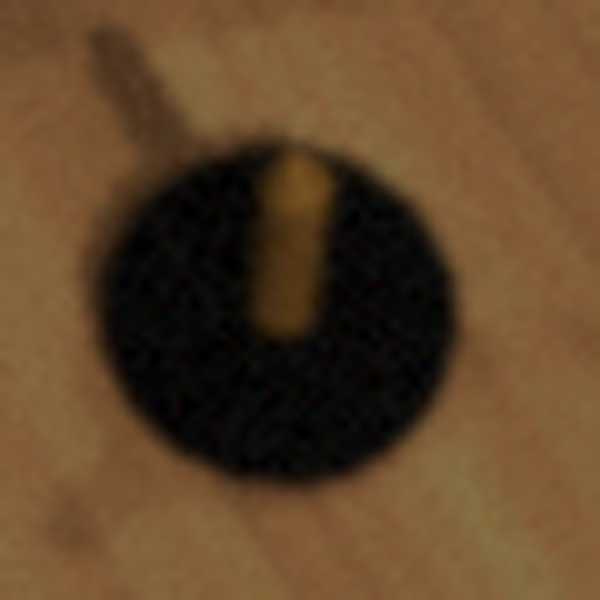

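View pics/t4.png

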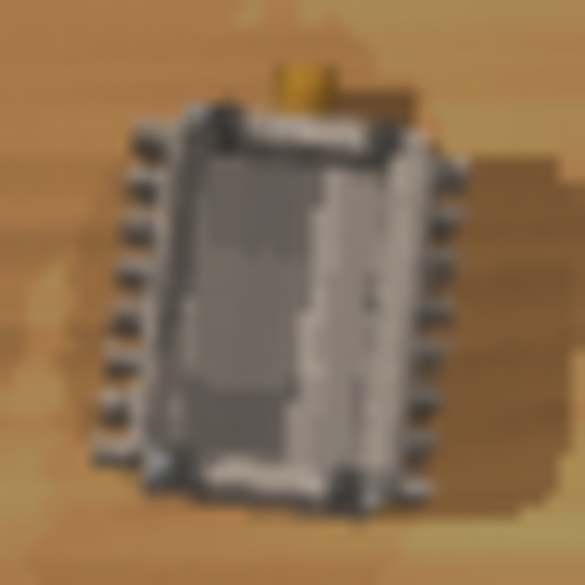

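View pics/s4.png

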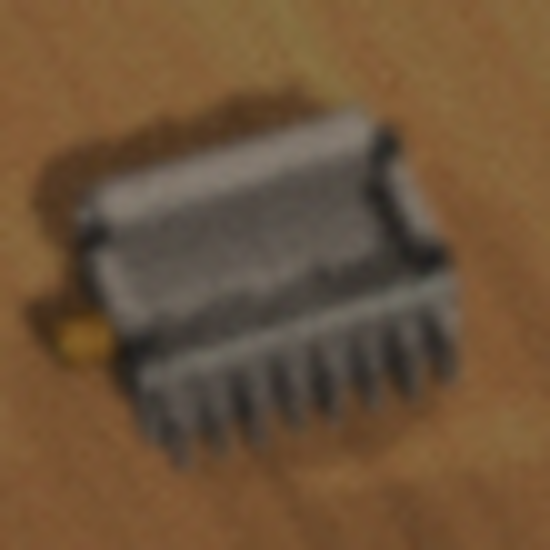

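```bash
python3 - <<'E'
from h import *
t=grab("top");s=grab("scene")
f=lambda u,x0,y0,k:np.array([(u[0]+.5)/k-.5+x0,(u[1]+.5)/k-.5+y0])
T=[f(u,325,220,13) for u in((222,125),(385,135),(180,468),(345,487))]
S=[f(u,275,185,10) for u in((95,235),(133,350),(385,145),(435,257))]
# top order: far-left(+x,+y), far-right(+x,-y), near-left, near-right ; brass at +x end. scene: +x end is left side; -y is upper
S=[S[1],S[0],S[3],S[2]]
for a,b in zip(T,S):
    p,e=tri(t,a,s,b);print(np.round(p*1000,1),round(e*1000,1),"top@28",np.round(onz(t,a,.028)*1000,1)[:2],"sc@28",np.round(onz(s,b,.028)*1000,1)[:2])
for L,d in((T,t),(S,s)):
    P=np.array([onz(d,a,.028)[:2] for a in L]);x=P[:2].mean(0)-P[2:].mean(0);y=P[[0,2]].mean(0)-P[[1,3]].mean(0)
    print("centre",np.round(P.mean(0)*1000,1),"yaw x",np.degrees(np.arctan2(x[1],x[0])),"yaw y",np.degrees(np.arctan2(y[1],y[0]))-90,np.linalg.norm(x),np.linalg.norm(y))
a=f((203,255),235,225,14);b=f((303,172),330,270,10)
p,e=tri(t,a,s,b);print("tip tri",p*1000,e*1000,onz(t,a,.07)*1000,onz(s,b,.07)*1000)
a=f((242,312),235,225,14);b=f((282,322),330,270,10)
print("foot",onz(t,a,.012)*1000,onz(s,b,.012)*1000)
E
```

```text
[571.8 -80.5  25.3] 3.6 top@28 [569.9 -79.3] sc@28 [573.8 -80.2]
[ 567.3 -111.1   28. ] 0.1 top@28 [ 567.2 -111.1] sc@28 [ 567.3 -111.2]
[503.2 -69.9  26.6] 1.9 top@28 [502.2 -69.2] sc@28 [504.3 -69.8]
[ 498.6 -101.7   26.7] 1.6 top@28 [ 497.8 -101.1] sc@28 [ 499.6 -101.4]
centre [534.3 -90.2] yaw x -8.347592298098172 yaw y -6.3392410429286485 0.06923430191808808 0.032048716566542894
centre [536.3 -90.7] yaw x -8.387086310755 yaw y -10.11279869813717 0.06930264144224318 0.03180289993679731
tip tri [532.51099318 151.44325231  69.20968502] 0.3183137405430517 [532.49148602 151.23837011  70.        ] [532.6360842  151.86425636  70.        ]
foot [531.84158434 151.26773801  12.        ] [536.22793395 156.08634137  12.        ]
```

```bash
python3 -m jog '[[[34,28,0,0,0,0,1],[34,28,0,0,0,0,1],[34,28,0,0,0,0,1],[34,28,0,0,0,0,1],[34,28,0,0,0,0,1],[34,28,0,0,0,0,1],[34,28,0,0,0,0,1],[34,28,0,0,0,0,1]]]' 60
```

```text
time: 1.07
eef_pos: [0.4098, -0.4188, 0.405]
orientation: [-0.083, 0.083, -0.702, 0.702]
ft_force: [0.7, -0.3, -0.5]
gripper_width: 0.0854
```

```bash
python3 -m jog '[[[5,40,0,0,0,0,1],[5,40,0,0,0,0,1],[5,40,0,0,0,0,1],[5,40,0,0,0,0,1],[5,40,0,0,0,0,1],[5,40,0,0,0,0,1],[5,40,0,0,0,0,1],[5,40,0,0,0,0,1]]]'
```

```text
time: 1.73
eef_pos: [0.4484, -0.0983, 0.4051]
orientation: [-0.083, 0.082, -0.702, 0.703]
ft_force: [1.8, -0.2, 1.2]
gripper_width: 0.0854
```

```bash
python3 -m jog '[[[5,40,0,0,0,0.01,1],[5,40,0,0,0,0.01,1],[5,40,0,0,0,0.01,1],[5,40,0,0,0,0.01,1],[5,40,0,0,0,0.01,1],[5,40,0,0,0,0.01,1],[5,40,0,0,0,0.01,1],[0,0,0,0,0,0,1]]]'
```

```text
time: 2.4
eef_pos: [0.4823, 0.1889, 0.406]
orientation: [0.113, -0.11, 0.701, -0.696]
ft_force: [-0.2, 1.9, 0.5]
gripper_width: 0.0853
```

```bash
python3 -m jog '[[[2,30,-10,0,0,0,1],[2,30,-10,0,0,0,1],[2,30,-10,0,0,0,1],[2,30,-10,0,0,0,1],[2,30,-10,0,0,0,1],[1,26,-10,0,0,0,1],[0,0,-30,0,0,0,1],[0,0,0,0,0,0,1]]]'; python3 - <<'E'
from h import *
from scipy.spatial.transform import Rotation as R
s_=robot.sense();q=s_["orientation"];M=R.from_quat([q[1],q[2],q[3],q[0]]).as_matrix()
print(s_["eef_pos"],"jaw",np.degrees(np.arctan2(M[1,2],M[0,2])),"approach",M[:,1],np.round(s_["q"],2))
t=grab("top");s=grab("scene")
crop(t,120,200,120,90,6,"pics/t5.png");crop(s,360,280,150,120,5,"pics/s5.png")
E
```

```text
time: 3.07
eef_pos: [0.4926, 0.3562, 0.3102]
orientation: [-0.106, 0.111, -0.698, 0.699]
ft_force: [-0.3, -2.9, -2.1]
gripper_width: 0.0858
[0.49260175 0.35617534 0.31019544] jaw -72.34786588284382 approach [-0.00595295 -0.00287854 -0.99997814] [-0.11  0.63 -0.77  1.73  0.5   1.   -2.33]
```

View pics/t5.png

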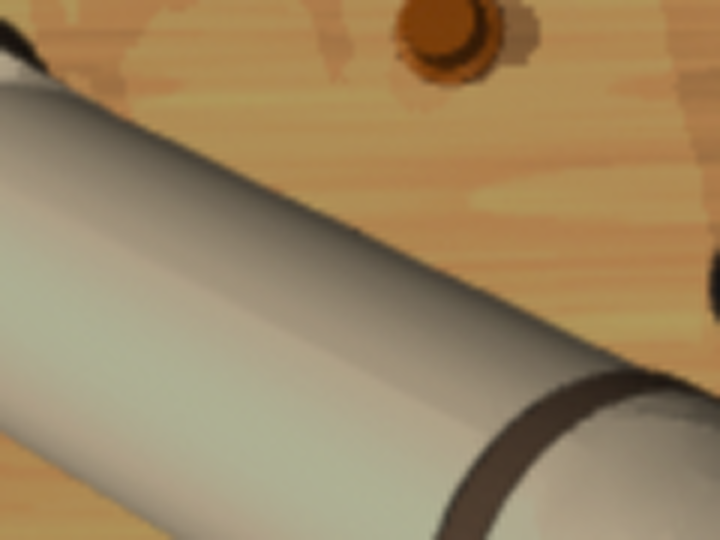

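View pics/s5.png

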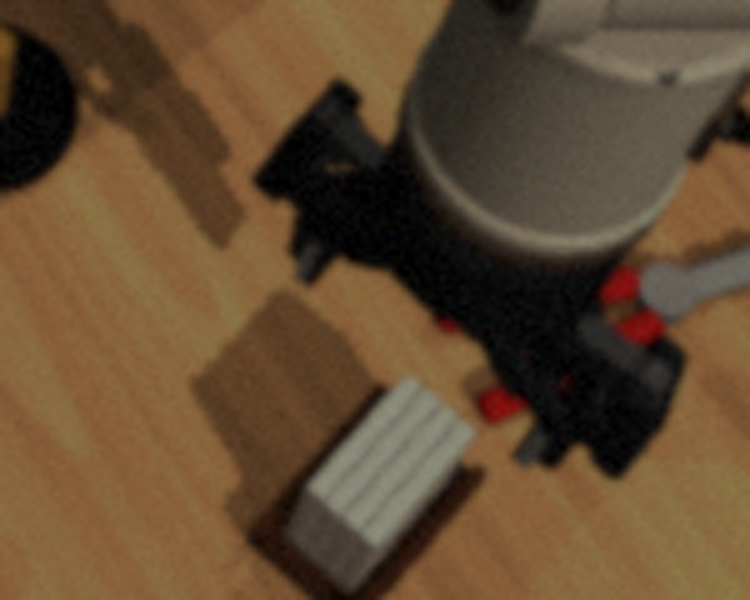

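```bash
python3 -m jog '[[[0,8,-20,0,0,0,1],[0,0,-25,0,0,0,1],[0,0,-25,0,0,0,1],[0,0,-20,0,0,0,1],[0,0,0,0,0,0,1],[0,0,0,0,0,0,1]]]'; python3 - <<'E'
from h import *
from scipy.spatial.transform import Rotation as R
s_=robot.sense();q=s_["orientation"];M=R.from_quat([q[1],q[2],q[3],q[0]]).as_matrix()
print(s_["eef_pos"],"jaw",np.degrees(np.arctan2(M[1,2],M[0,2])),"approach",M[:,1],"tips",s_["eef_pos"]+.16*M[:,1],np.round(s_["q"],2))
s=grab("scene")
crop(s,360,280,150,120,5,"pics/s6.png")
E
```

```text
time: 3.67
eef_pos: [0.4953, 0.3628, 0.2255]
orientation: [-0.107, 0.107, -0.699, 0.699]
ft_force: [-0.6, 0.5, 0.6]
gripper_width: 0.0856
[0.49529949 0.36279565 0.22547673] jaw -72.62849958869327 approach [ 4.24148617e-05 -6.01578581e-04 -9.99999818e-01] tips [0.49530628 0.36269939 0.06547676] [-0.18  0.74 -0.69  1.76  0.6   0.87 -2.41]
```

View pics/s6.png

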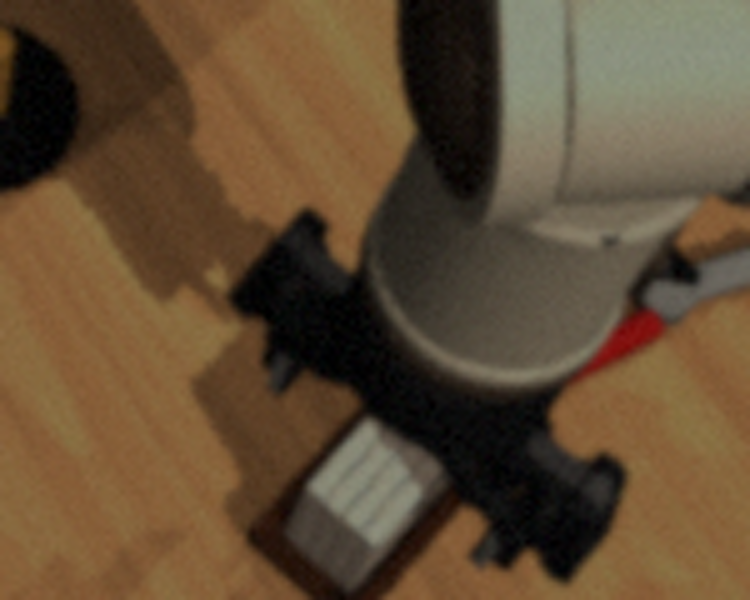

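```bash
python3 -m jog '[[[-2,2,-8,0,0,0,1],[0,0,-8,0,0,0,1],[0,0,0,0,0,0,1],[0,0,0,0,0,0,1],[0,0,0,0,0,0,0.6]]]' 60;  python3 -m jog '[[[0,0,0,0,0,0,0.3],[0,0,0,0,0,0,0.2],[0,0,0,0,0,0,0.1],[0,0,0,0,0,0,0],[0,0,0,0,0,0,0],[0,0,0,0,0,0,0],[0,0,0,0,0,0,0]]]' 90; python3 - <<'E'
from h import *
s_=robot.sense();print(s_["eef_pos"],s_["gripper_width"],s_["ft_force"],s_["time"])
s=grab("scene")
crop(s,360,280,150,120,5,"pics/s7.png")
E
```

```text
time: 4.13
eef_pos: [0.4926, 0.3658, 0.2089]
orientation: [0.107, -0.107, 0.699, -0.699]
ft_force: [0.5, -0.5, -0.5]
gripper_width: 0.0759
time: 4.72
eef_pos: [0.493, 0.3655, 0.2094]
orientation: [-0.108, 0.107, -0.699, 0.699]
ft_force: [-0.6, -2.1, 4.8]
gripper_width: 0.0308
[0.49295923 0.36552825 0.2093669 ] 0.03076850211258684 [-0.5737356  -2.09956948  4.84248156] 4.7167
```

View pics/s7.png

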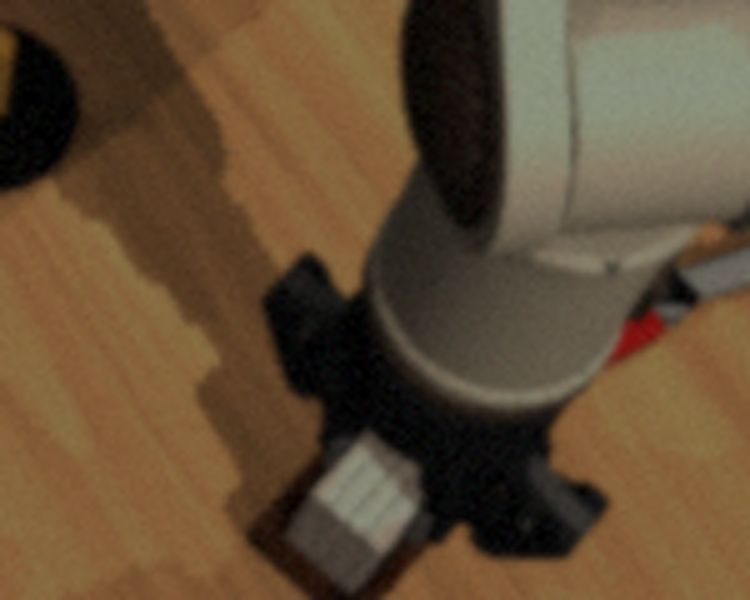

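```bash
python3 -m jog '[[[0,0,8,0,0,0,0],[0,0,15,0,0,0,0],[0,0,20,0,0,0,0],[0,0,20,0,0,0,0],[0,0,20,0,0,0,0],[0,0,15,0,0,0,0],[0,0,0,0,0,0,0]]]' 100; python3 - <<'E'
from h import *
s_=robot.sense();print(s_["eef_pos"],s_["gripper_width"],s_["ft_force"],np.round(s_["q"],2))
s=grab("scene")
crop(s,360,280,150,120,5,"pics/s8.png")
E
```

```text
time: 5.35
eef_pos: [0.4932, 0.3671, 0.3109]
orientation: [0.109, -0.106, 0.7, -0.698]
ft_force: [0.2, -0.9, -1.9]
gripper_width: 0.0305
[0.49322559 0.36707152 0.31090449] 0.030490154926021897 [ 0.1825049  -0.88874936 -1.91892592] [-0.13  0.63 -0.77  1.72  0.51  1.   -2.35]
```

View pics/s8.png

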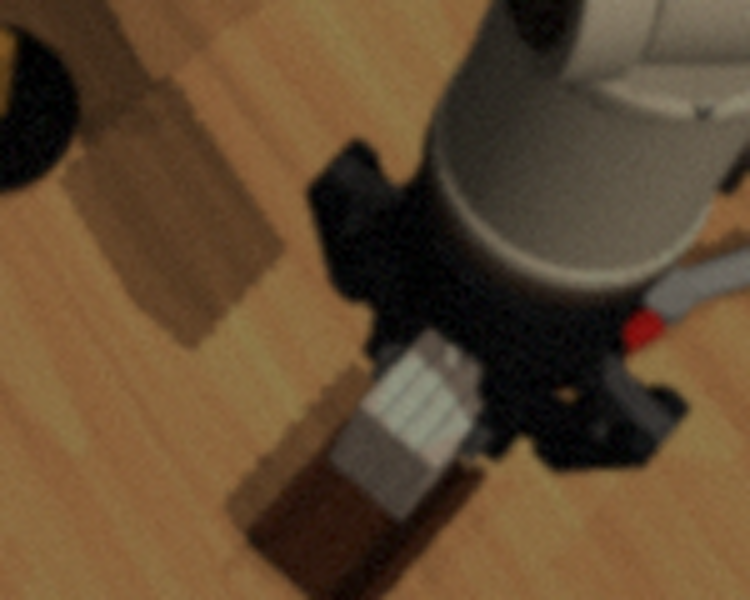

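```bash
python3 -m jog '[[[3,-15,5,0,0,0,0],[3,-28,5,0,0,-0.03,0],[3,-30,5,0,0,-0.03,0],[3,-30,0,0,0,-0.03,0],[3,-30,0,0,0,-0.03,0],[3,-30,0,0,0,-0.03,0],[3,-30,0,0,0,-0.03,0],[3,-30,0,0,0,-0.03,0]]]' && python3 -m jog '[[[3,-30,0,0,0,-0.03,0],[3,-30,0,0,0,-0.03,0],[3,-30,0,0,0,-0.03,0],[3,-30,0,0,0,-0.03,0],[2,-30,0,0,0,-0.03,0],[2,-30,0,0,0,-0.03,0],[1,-30,0,0,0,-0.03,0],[1,-20,0,0,0,-0.029,0]]]' && python3 -m jog '[[[0,0,0,0,0,0,0],[0,0,0,0,0,0,0],[0,0,0,0,0,0,0]]]'; python3 - <<'E'
from h import *
from scipy.spatial.transform import Rotation as R
s_=robot.sense();q=s_["orientation"];M=R.from_quat([q[1],q[2],q[3],q[0]]).as_matrix()
print(s_["eef_pos"],"jaw",np.degrees(np.arctan2(M[1,2],M[0,2])),"approach",M[:,1],s_["gripper_width"],np.round(s_["q"],2))
s=grab("scene");t=grab("top")
crop(s,250,130,130,110,6,"pics/s9.png");crop(t,290,180,120,90,6,"pics/t9.png")
E
```

```text
time: 6.07
eef_pos: [0.5159, 0.1409, 0.3204]
orientation: [-0.032, 0.034, -0.706, 0.706]
ft_force: [0.8, -0.1, -3.1]
gripper_width: 0.0308
time: 6.73
eef_pos: [0.5336, -0.0909, 0.3202]
orientation: [0.053, -0.052, -0.705, 0.706]
ft_force: [1.0, -0.9, -2.4]
gripper_width: 0.0301
time: 6.98
eef_pos: [0.534, -0.0865, 0.3208]
orientation: [-0.051, 0.05, 0.706, -0.705]
ft_force: [-0.1, 0.5, -3.4]
gripper_width: 0.0302
[ 0.53404587 -0.08654743  0.32081022] jaw -98.21917394697469 approach [-0.0016      0.00122387 -0.99999797] 0.030180640067406343 [ 0.64  0.46 -0.66  1.89  0.35  0.91 -1.9 ]
```

View pics/s9.png

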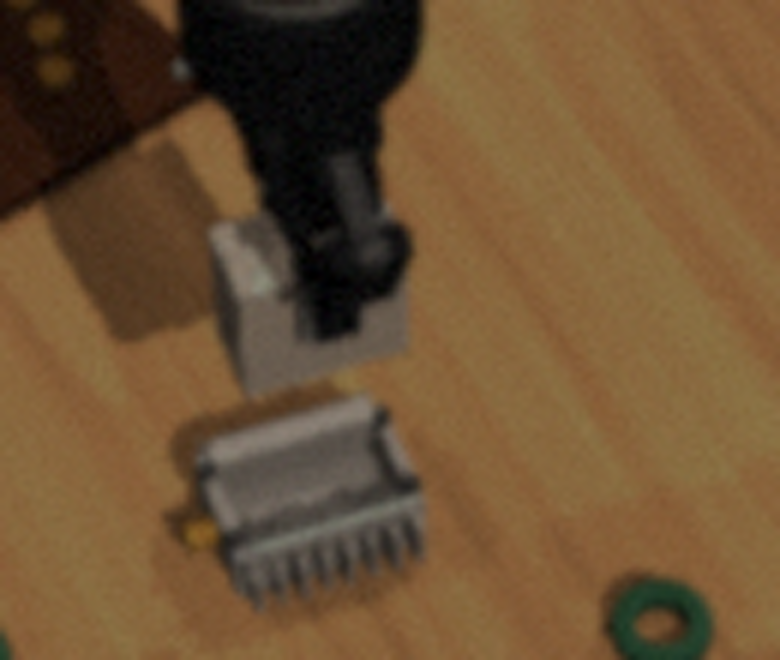

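View pics/t9.png

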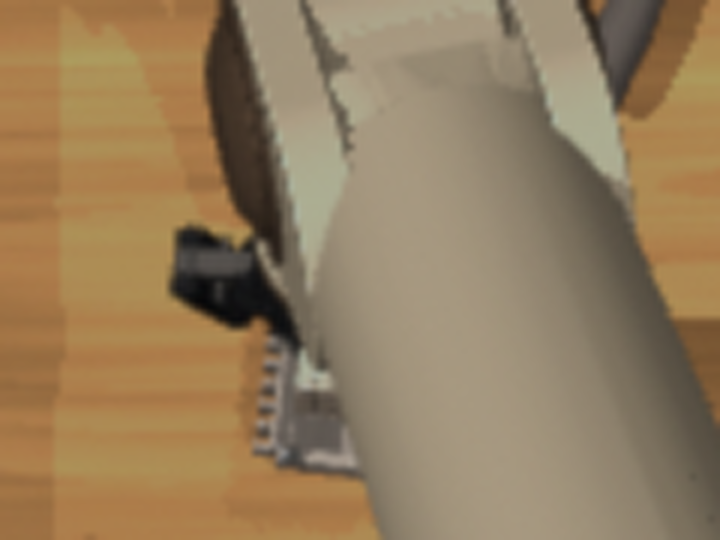

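```bash
python3 - <<'E'
from h import *
s=grab("scene");p=np.array([.534,-.0865]);yaw=np.radians(-8.2);ex=np.array([np.cos(yaw),np.sin(yaw)]);ey=np.array([-ex[1],ex[0]])
z=.3208-.203
f=lambda u:np.array([(u[0]+.5)/6-.5+250,(u[1]+.5)/6-.5+130])
for n,a,o in(("front +x",(30,16.5),(250,395)),("front -x",(-30,16.5),(408,348))):
    P=np.r_[p+(ex*a[0]+ey*a[1])/1000,z];q=proj(s,P);obs=f(o)
    print(n,"pred",np.round(q,1),"obs",np.round(obs,1),"world diff mm",np.round((onz(s,obs,z)-P)*1000,1))
E
```

```text
front +x pred [290.4 196.4] obs [291.2 195.4] world diff mm [-2.6 -1.4 -0. ]
front -x pred [317.8 188. ] obs [317.6 187.6] world diff mm [-0.1 -1.2  0. ]
```

```bash
python3 -m jog '[[[-11,0.5,-15,-0.0084,-0.0576,0,0],[-11,0.4,-15,-0.0084,-0.0576,0,0],[-11,0.4,-15,-0.0084,-0.0576,0,0],[0,0,-5,0,0,0,0],[0,0,0,0,0,0,0],[0,0,0,0,0,0,0],[0,0,0,0,0,0,0]]]'; cat > st.py <<'E'
from h import *
from scipy.spatial.transform import Rotation as R
def st(d=.173):
    s_=robot.sense();q=s_["orientation"];M=R.from_quat([q[1],q[2],q[3],q[0]]).as_matrix()
    c=s_["eef_pos"]+d*M[:,1]
    H=np.array([.5355,-.0902]);yaw=np.radians(-8.35);ex=np.array([np.cos(yaw),np.sin(yaw)]);ey=np.array([-ex[1],ex[0]])
    print("tcp",np.round(s_["eef_pos"]*1e3,1),"jaw",round(np.degrees(np.arctan2(M[1,2],M[0,2])),2),"jawz",round(M[2,2],4),"appr",np.round(M[:,1],4),"pt",np.round(c*1e3,1),"in housing",np.round([(c[:2]-H)@ex*1e3,(c[:2]-H)@ey*1e3,c[2]*1e3],1),"tilt",round(np.degrees(np.arcsin(M[:2,1]@ex)),2),"w",round(s_["gripper_width"],4),"F",np.round(s_["ft_force"],1),"t",s_["time"],"q",np.round(s_["q"],2))
if __name__=="__main__": st()
E
python3 - <<'E'
from st import *
st()
s=grab("scene")
crop(s,250,140,120,100,6,"pics/s10.png")
E
```

```text
time: 7.72
eef_pos: [0.5033, -0.0856, 0.2728]
orientation: [-0.012, -0.113, -0.698, 0.707]
ft_force: [-0.6, -0.2, -3.3]
gripper_width: 0.0308
tcp [503.3 -85.6 272.8] jaw -98.22 jawz -0.0003 appr [ 0.1737 -0.0248 -0.9845] pt [533.4 -89.9 102.5] in housing [ -2.2  -0.  102.5] tilt 10.1 w 0.0308 F [-0.6 -0.2 -3.3] t 7.7167 q [ 0.62  0.43 -0.6   2.08  0.46  0.57 -2.01]
```

View pics/s10.png

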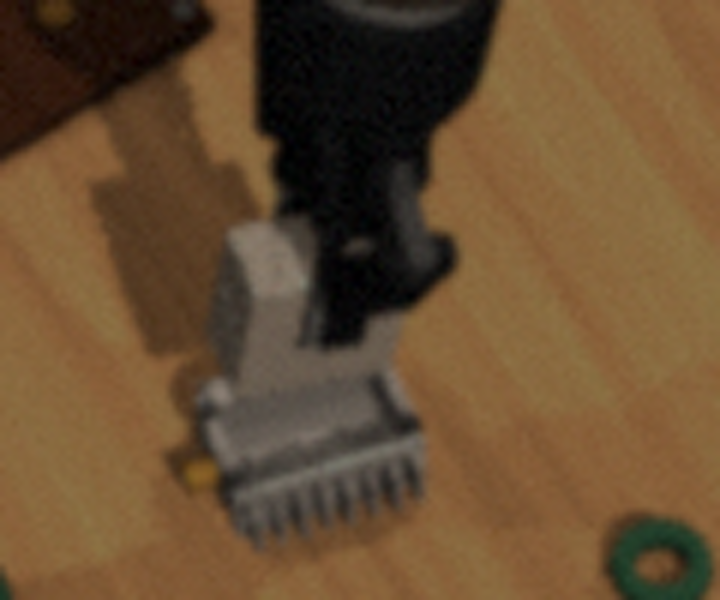

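```bash
python3 -m jog '[[[-2.3,0.3,-15,0,0,0,0],[0,0,-15,0,0,0,0],[0,0,0,0,0,0,0],[0,0,0,0,0,0,0]]]'; 
python3 - <<'E'
from st import *
st()
s=grab("scene")
crop(s,260,160,80,70,9,"pics/s11.png")
H=np.array([.5355,-.0902]);yaw=np.radians(-8.35);ex=np.array([np.cos(yaw),np.sin(yaw)]);ey=np.array([-ex[1],ex[0]])
def pj(x,y,z): 
    u=proj(s,np.r_[H+(ex*x+ey*y)/1000,z/1000]);return np.round([(u[0]-260+.5)*9-.5,(u[1]-160+.5)*9-.5],0)
for n in((32,18,28),(32,-18,28),(-32,18,28),(-32,-18,28),(37,18,28),(-37,18,28)): print("rim",n,pj(*n))
E
```

```text
time: 8.1
eef_pos: [0.4997, -0.0855, 0.2417]
orientation: [-0.011, -0.112, -0.698, 0.707]
ft_force: [0.4, -0.1, -3.1]
gripper_width: 0.0307
tcp [499.7 -85.5 241.7] jaw -98.25 jawz -0.0002 appr [ 0.1711 -0.0246 -0.9849] pt [529.3 -89.8  71.3] in housing [-6.2 -0.5 71.3] tilt 9.95 w 0.0307 F [ 0.4 -0.1 -3.1] t 8.1 q [ 0.58  0.47 -0.55  2.1   0.52  0.51 -2.06]
rim (32, 18, 28) [275. 543.]
rim (32, -18, 28) [228. 428.]
rim (-32, 18, 28) [523. 466.]
rim (-32, -18, 28) [472. 352.]
rim (37, 18, 28) [256. 549.]
rim (-37, 18, 28) [542. 460.]
```

View pics/s11.png

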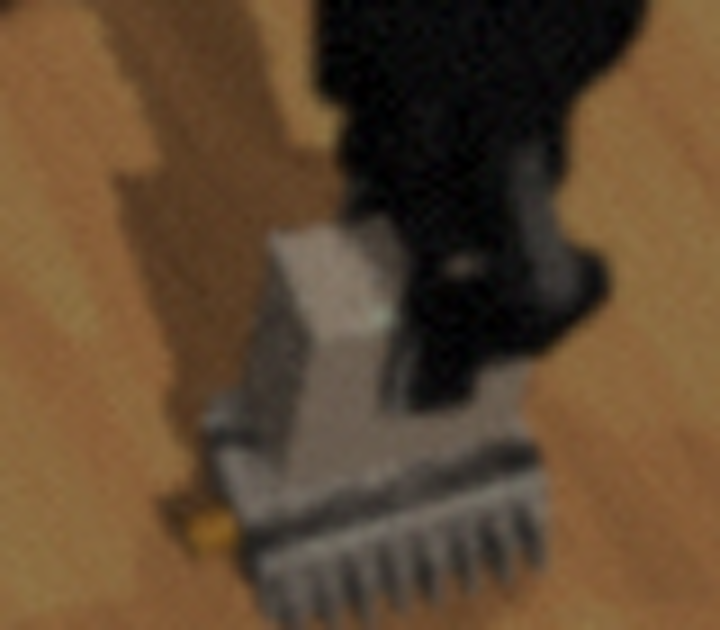

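```bash
python3 - <<'E'
from st import *
s=grab("scene")
H=np.array([.5355,-.0902]);yaw=np.radians(-8.35);ex=np.array([np.cos(yaw),np.sin(yaw)]);ey=np.array([-ex[1],ex[0]])
def pj(x,y,z): 
    u=proj(s,np.r_[H+(ex*x+ey*y)/1000,z/1000]);return np.round([(u[0]-260+.5)*9-.5,(u[1]-160+.5)*9-.5],0)
c=(-6.2,-.5,71.3)
C,S=np.cos(.1737),np.sin(.1737)
for a,b in((30,-30),(-30,-30),(30,30)):
    print((a,b),pj(c[0]+a*C-b*S, c[1]+16, c[2]+a*S+b*C))
print(pj(30,16,47),pj(31,16,47),pj(30,17,47))
E
python3 -m jog '[[[1.5,-0.2,-9,0,0,0,0],[0,0,-8,0,0,0,0],[0,0,0,0,0,0,0],[0,0,0,0,0,0,0],[0,0,0,0,0,0,0]]]'; 
python3 - <<'E'
from st import *
st()
s=grab("scene")
crop(s,260,160,80,70,9,"pics/s12.png")
E
```

```text
(30, -30) [282. 488.]
(-30, -30) [514. 440.]
(30, 30) [314. 334.]
[277. 491.] [273. 492.] [278. 494.]
time: 8.62
eef_pos: [0.5007, -0.0857, 0.2246]
orientation: [-0.011, -0.112, -0.698, 0.707]
ft_force: [-0.2, -0.2, -2.9]
gripper_width: 0.0303
tcp [500.7 -85.7 224.6] jaw -98.25 jawz 0.0 appr [ 0.1716 -0.0249 -0.9849] pt [530.4 -90.   54.2] in housing [-5.1 -0.6 54.2] tilt 9.98 w 0.0303 F [-0.2 -0.2 -2.9] t 8.6167 q [ 0.55  0.5  -0.52  2.1   0.56  0.48 -2.09]
```

View pics/s12.png

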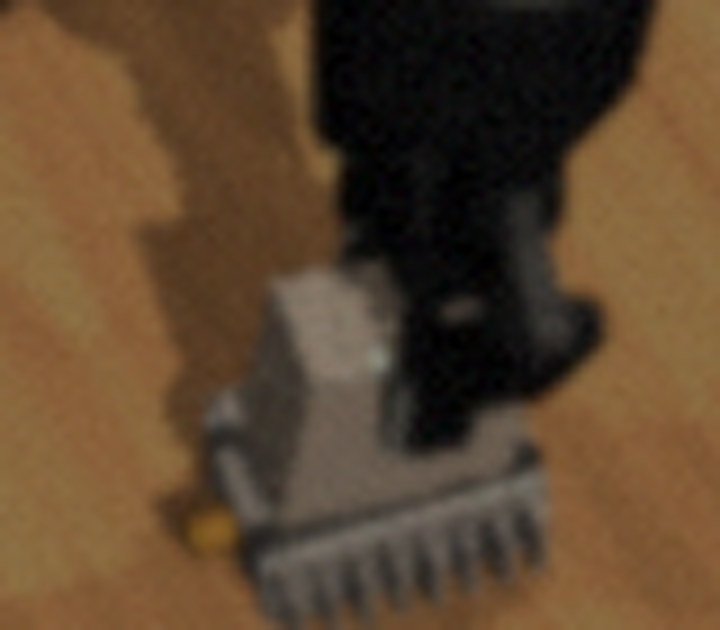

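```bash
python3 -m jog '[[[0.5,0.3,-3,0,0,0,0],[0,0,0,0,0,0,0],[0,0,0,0,0,0,0]]]'; python3 st.py
python3 -m jog '[[[6,-0.9,-2,0.0042,0.0288,0,0],[6,-0.9,-2,0.0042,0.0288,0,0],[6,-0.9,-2,0.0042,0.0288,0,0],[0,0,0,0,0,0,0],[0,0,0,0,0,0,0]]]'; python3 st.py
```

```text
time: 8.92
eef_pos: [0.5013, -0.0855, 0.2217]
orientation: [-0.011, -0.112, -0.698, 0.707]
ft_force: [-0.1, 0.1, -3.3]
gripper_width: 0.0302
tcp [501.3 -85.5 221.7] jaw -98.26 jawz 0.0001 appr [ 0.1719 -0.0251 -0.9848] pt [531.  -89.9  51.3] in housing [-4.5 -0.3 51.3] tilt 10.0 w 0.0302 F [-0.1  0.1 -3.3] t 8.9167 q [ 0.54  0.51 -0.51  2.1   0.57  0.47 -2.1 ]
time: 9.33
eef_pos: [0.5194, -0.0882, 0.2155]
orientation: [0.02, -0.082, -0.702, 0.707]
ft_force: [0.1, -0.2, -3.1]
gripper_width: 0.0305
tcp [519.4 -88.2 215.5] jaw -98.27 jawz -0.0004 appr [ 0.0869 -0.0123 -0.9961] pt [534.4 -90.4  43.2] in housing [-1.1 -0.3 43.2] tilt 5.03 w 0.0305 F [ 0.1 -0.2 -3.1] t 9.3333 q [ 0.55  0.57 -0.54  2.02  0.52  0.59 -2.05]
```

```bash
python3 -m jog '[[[5.3,-0.8,-1.5,0.0042,0.029,0,0],[5.3,-0.8,-1.5,0.0042,0.029,0,0],[5.3,-0.8,-1.5,0.0042,0.029,0,0],[0,0,0,0,0,0,0],[0,0,0,0,0,0,0]]]'; python3 st.py;python3 - <<'E'
from st import *
s=grab("scene")
crop(s,260,160,80,70,9,"pics/s13.png")
E
```

```text
time: 9.75
eef_pos: [0.5351, -0.0906, 0.2112]
orientation: [0.051, -0.051, -0.705, 0.705]
ft_force: [-0.0, -0.3, -3.6]
gripper_width: 0.0304
tcp [535.1 -90.6 211.2] jaw -98.27 jawz -0.0 appr [ 8.e-04 -1.e-04 -1.e+00] pt [535.2 -90.6  38.2] in housing [-0.2 -0.5 38.2] tilt 0.05 w 0.0304 F [-0.  -0.3 -3.6] t 9.75 q [ 0.55  0.62 -0.55  1.95  0.49  0.71 -2.01]
```

View pics/s13.png

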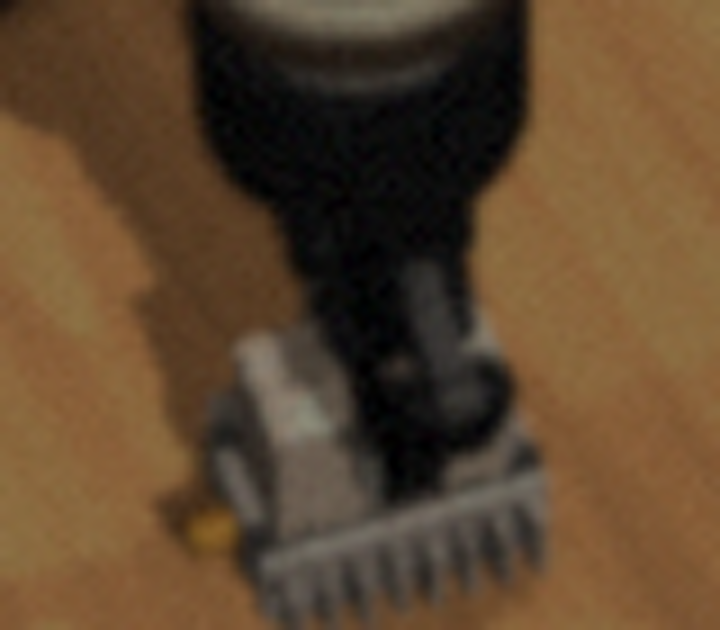

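```bash
python3 -m jog '[[[0,0,-1,0,0,0,0],[0,0,-1,0,0,0,0],[0,0,0,0,0,0,0],[0,0,0,0,0,0,0]]]'; python3 st.py; python3 -m jog '[[[0,0,-1,0,0,0,0],[0,0,0,0,0,0,0],[0,0,0,0,0,0,0]]]'; python3 st.py
```

```text
time: 10.13
eef_pos: [0.5348, -0.0906, 0.2094]
orientation: [0.051, -0.051, -0.705, 0.705]
ft_force: [-1.4, -0.1, 0.8]
gripper_width: 0.0302
tcp [534.8 -90.6 209.4] jaw -98.26 jawz 0.0005 appr [-7.e-04 -4.e-04 -1.e+00] pt [534.7 -90.7  36.4] in housing [-0.7 -0.6 36.4] tilt -0.04 w 0.0302 F [-1.4 -0.1  0.8] t 10.1333 q [ 0.55  0.62 -0.55  1.95  0.49  0.71 -2.01]
time: 10.38
eef_pos: [0.535, -0.0905, 0.2093]
orientation: [0.051, -0.051, -0.705, 0.706]
ft_force: [-5.4, 0.8, 11.1]
gripper_width: 0.0306
tcp [535.  -90.5 209.3] jaw -98.26 jawz 0.0012 appr [-0.001  -0.0011 -1.    ] pt [534.8 -90.7  36.3] in housing [-0.6 -0.6 36.3] tilt -0.05 w 0.0306 F [-5.4  0.8 11.1] t 10.3833 q [ 0.55  0.62 -0.55  1.95  0.49  0.71 -2.01]
```

```bash
python3 -m jog '[[[0,0,0.6,0,0,0,0],[0,0,0,0,0,0,0.42],[0,0,0,0,0,0,0.5],[0,0,0,0,0,0,0.6],[0,0,0,0,0,0,0.8],[0,0,10,0,0,0,1],[0,0,20,0,0,0,1],[0,0,20,0,0,0,1]]]'; python3 -m jog '[[[0,0,30,0,0,0,1],[0,20,30,0,0,0,1],[0,40,0,0,0,0,1],[0,40,0,0,0,0,1],[0,40,0,0,0,0,1],[0,40,0,0,0,0,1],[0,30,0,0,0,0,1],[0,0,0,0,0,0,1]]]'; python3 st.py;python3 - <<'E'
from st import *
s=grab("scene");t=grab("top")
crop(s,260,160,80,70,9,"pics/s14.png");crop(t,310,200,80,70,9,"pics/t14.png")
cv2.imwrite("pics/tf.png",t["bgr"])
E
```

```text
time: 11.05
eef_pos: [0.5348, -0.0904, 0.2592]
orientation: [-0.052, 0.05, 0.706, -0.705]
ft_force: [1.2, -0.2, -0.0]
gripper_width: 0.0853
time: 11.72
eef_pos: [0.534, 0.1278, 0.3206]
orientation: [-0.047, 0.048, 0.708, -0.704]
ft_force: [-0.4, 0.5, -0.4]
gripper_width: 0.0857
tcp [534.  127.8 320.6] jaw -97.66 jawz -0.0058 appr [ 0.0017  0.0056 -1.    ] pt [534.3 128.8 147.6] in housing [-33.  216.5 147.6] tilt 0.05 w 0.0857 F [-0.4  0.5 -0.4] t 11.7167 q [ 0.27  0.48 -0.7   1.88  0.38  0.92 -2.31]
```

View pics/s14.png

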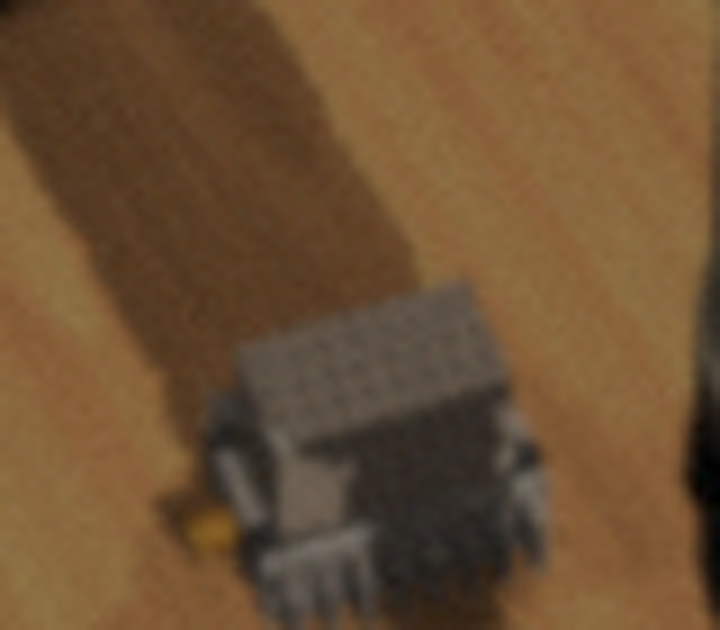

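View pics/tf.png

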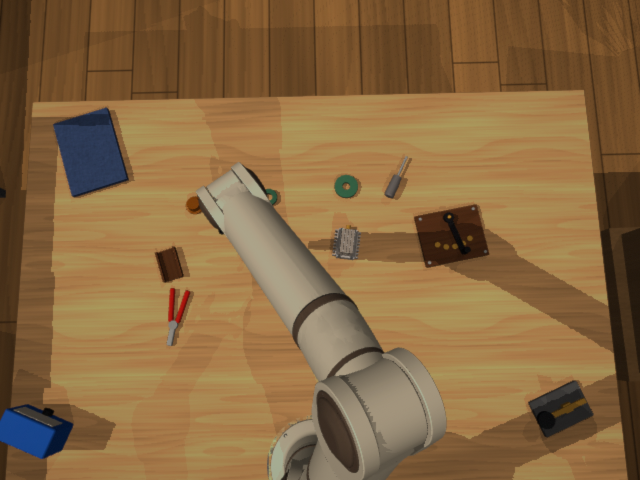

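```bash
python3 -m jog '[[[18,-26,0,0,0,0,1],[20,-28,-5,0,0,0,1],[20,-28,-10,0,0,0,1],[20,-28,-15,0,0,0,1],[20,-28,-15,0,0,0,1],[20,-28,-15,0,0,0,1],[20,-28,-15,0,0,0,1],[18,-28,-15,0,0,0,1]]]' && python3 -m jog '[[[0,0,0,0,0,0,1],[0,0,0,0,0,0,1]]]'; python3 -c "
from st import *
st(.16)"
```

```text
time: 12.48
eef_pos: [0.6915, -0.1071, 0.2281]
orientation: [0.052, -0.052, -0.705, 0.706]
ft_force: [1.1, 0.5, 0.4]
gripper_width: 0.0851
time: 12.65
eef_pos: [0.6904, -0.1086, 0.2265]
orientation: [0.055, -0.052, -0.704, 0.706]
ft_force: [-0.7, -0.3, 0.0]
gripper_width: 0.0854
tcp [ 690.4 -108.6  226.5] jaw -98.7 jawz 0.0024 appr [-0.0041 -0.0018 -1.    ] pt [ 689.7 -108.9   66.5] in housing [155.3   3.9  66.5] tilt -0.22 w 0.0854 F [-0.7 -0.3  0. ] t 12.65 q [ 0.48  0.82 -0.55  1.52  0.49  0.95 -1.95]
```

```bash
cat > cores.py <<'E'
from st import *
def cores(z=.0055):
  for n in("top","scene"):
    d=grab(n);hsv=cv2.cvtColor(d["bgr"],cv2.COLOR_BGR2HSV)
    m=cv2.inRange(hsv,(60,90,25),(95,255,255))
    k,l,sx,c=cv2.connectedComponentsWithStats(m)
    for i in range(1,k):
        if sx[i,4]>20:
            cn=cv2.findContours((l==i).astype(np.uint8),cv2.RETR_EXTERNAL,cv2.CHAIN_APPROX_NONE)[0][0]
            e=cv2.fitEllipse(cn);print(n,sx[i,4],np.round(e[0],1),"->",np.round(onz(d,e[0],z)*1e3,1)[:2],np.round(e[1],1))
if __name__=="__main__": cores()
E
python3 cores.py; python3 -m jog '[[[0,7,-15,0,0,0,1],[0,7,-15,0,0,0,1],[0,0,0,0,0,0,1],[0,0,0,0,0,0,1]]]'; python3 -c "
from st import *
st(.16)
s=grab('scene');crop(s,190,170,100,90,7,'pics/s15.png')"
```

```text
top 286 [345.5 186.8] -> [687.3 -93.8] [18.7 21.6]
top 134 [268.2 196.9] -> [664.2 109.2] [14.6 14.8]
top 72 [305.4 279.6] -> [445.5  15.5] [11.9 12.5]
scene 91 [359.8 234.2] -> [447.3  16.6] [12.9 13.7]
scene 309 [237.7 242.8] -> [691.1 -92.8] [20.9 24.5]
scene 228 [290.7 312.9] -> [666. 109.] [18.8 19.5]
time: 13.08
eef_pos: [0.69, -0.0863, 0.1973]
orientation: [-0.051, 0.048, 0.706, -0.705]
ft_force: [0.4, -0.3, 0.5]
gripper_width: 0.085
tcp [690.  -86.3 197.3] jaw -98.06 jawz -0.0005 appr [-0.0038  0.001  -1.    ] pt [689.4 -86.1  37.3] in housing [151.7  26.4  37.3] tilt -0.22 w 0.085 F [ 0.4 -0.3  0.5] t 13.0833 q [ 0.44  0.85 -0.54  1.54  0.51  0.9  -1.99]
```

View pics/s15.png

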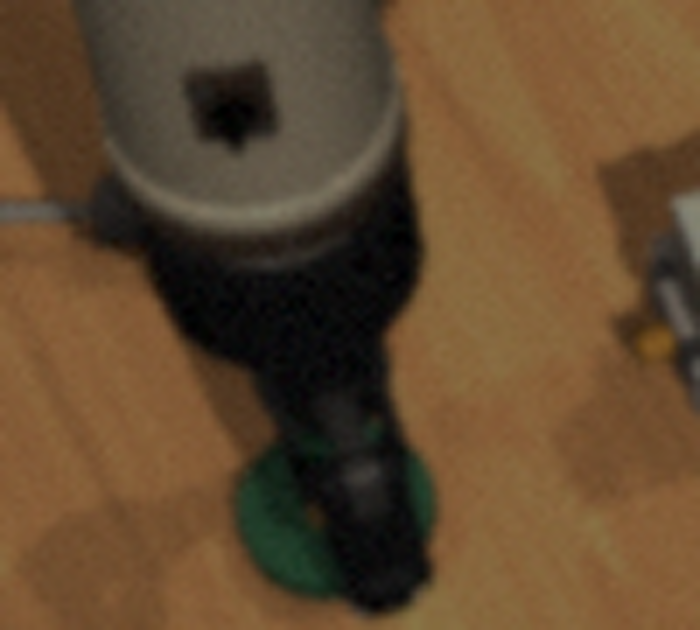

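```bash
python3 -m jog '[[[0,-8,0,0,0,0,1],[0,0,0,0,0,0,1],[0,0,0,0,0,0,1],[0,0,0,0,0,0,1],[0,0,0,0,0,0,1]]]'; python3 -c "
from st import *
st(.16)"
```

```text
time: 13.55
eef_pos: [0.6913, -0.0969, 0.1992]
orientation: [0.051, -0.051, -0.705, 0.705]
ft_force: [0.2, 0.6, 0.2]
gripper_width: 0.0855
tcp [691.3 -96.9 199.2] jaw -98.29 jawz 0.0001 appr [-0.e+00 -1.e-04 -1.e+00] pt [691.3 -96.9  39.2] in housing [155.1  16.   39.2] tilt -0.0 w 0.0855 F [0.2 0.6 0.2] t 13.55 q [ 0.46  0.85 -0.54  1.53  0.51  0.9  -1.97]
```

```bash
python3 -m jog '[[[-1,2,-10,0,0,0,1],[0,0,-10,0,0,0,1],[0,0,-9,0,0,0,1],[0,0,0,0,0,0,1],[0,0,0,0,0,0,1],[0,0,0,0,0,0,1]]]'; python3 st.py; python3 -m jog '[[[0,0,0,0,0,0,0.8],[0,0,0,0,0,0,0.7],[0,0,0,0,0,0,0.6],[0,0,0,0,0,0,0.5],[0,0,0,0,0,0,0.5],[0,0,0,0,0,0,0.5]]]' 40;python3 st.py
```

```text
time: 14.05
eef_pos: [0.6901, -0.0945, 0.1694]
orientation: [-0.051, 0.05, 0.705, -0.705]
ft_force: [0.6, -0.0, -0.7]
gripper_width: 0.0852
tcp [690.1 -94.5 169.4] jaw -98.25 jawz -0.0001 appr [-1.1e-03  3.0e-04 -1.0e+00] pt [689.9 -94.4  -3.6] in housing [153.4  18.2  -3.6] tilt -0.06 w 0.0852 F [ 0.6 -0.  -0.7] t 14.05 q [ 0.44  0.89 -0.52  1.54  0.53  0.86 -1.99]
time: 14.55
eef_pos: [0.6905, -0.0947, 0.1711]
orientation: [0.051, -0.051, -0.705, 0.705]
ft_force: [-2.3, -0.2, 6.4]
gripper_width: 0.0602
tcp [690.5 -94.7 171.1] jaw -98.26 jawz 0.0003 appr [ 7.e-04 -4.e-04 -1.e+00] pt [690.7 -94.8  -1.9] in housing [154.2  18.   -1.9] tilt 0.04 w 0.0602 F [-2.3 -0.2  6.4] t 14.55 q [ 0.44  0.88 -0.52  1.54  0.53  0.86 -1.99]
```

```bash
python3 -m jog '[[[0,0,0,0,0,0,0.85],[0,0,2.5,0,0,0,0.85],[0,0,0,0,0,0,0.7],[0,0,0,0,0,0,0.5],[0,0,0,0,0,0,0.5],[0,0,0,0,0,0,0.5],[0,0,0,0,0,0,0.5]]]' 50;python3 st.py
```

```text
time: 15.13
eef_pos: [0.6904, -0.0946, 0.1737]
orientation: [0.051, -0.051, -0.705, 0.705]
ft_force: [-2.6, 0.4, 9.0]
gripper_width: 0.0594
tcp [690.4 -94.6 173.7] jaw -98.26 jawz 0.0005 appr [ 1.e-04 -5.e-04 -1.e+00] pt [690.4 -94.7   0.7] in housing [153.9  18.1   0.7] tilt 0.01 w 0.0594 F [-2.6  0.4  9. ] t 15.1333 q [ 0.44  0.88 -0.52  1.54  0.53  0.87 -1.99]
```

```bash
python3 -m jog '[[[0,0,6,0,0,0,0.4],[0,0,20,0,0,0,0.4],[0,0,30,0,0,0,0.4],[0,0,30,0,0,0,0.4],[0,0,30,0,0,0,0.4],[0,0,20,0,0,0,0.4],[0,0,0,0,0,0,0.4],[0,0,0,0,0,0,0.4]]]' 50;python3 -c "
from st import *
st(.16)
s=grab('scene');crop(s,190,130,120,110,6,'pics/s16.png')"
```

```text
time: 15.8
eef_pos: [0.6905, -0.0947, 0.3095]
orientation: [0.05, -0.052, -0.705, 0.705]
ft_force: [-0.3, -0.1, -2.6]
gripper_width: 0.0588
tcp [690.5 -94.7 309.5] jaw -98.27 jawz 0.0003 appr [ 1.9e-03 -6.0e-04 -1.0e+00] pt [690.8 -94.8 149.5] in housing [154.3  18.  149.5] tilt 0.11 w 0.0588 F [-0.3 -0.1 -2.6] t 15.8 q [ 0.49  0.72 -0.6   1.49  0.44  1.07 -1.93]
```

View pics/s16.png

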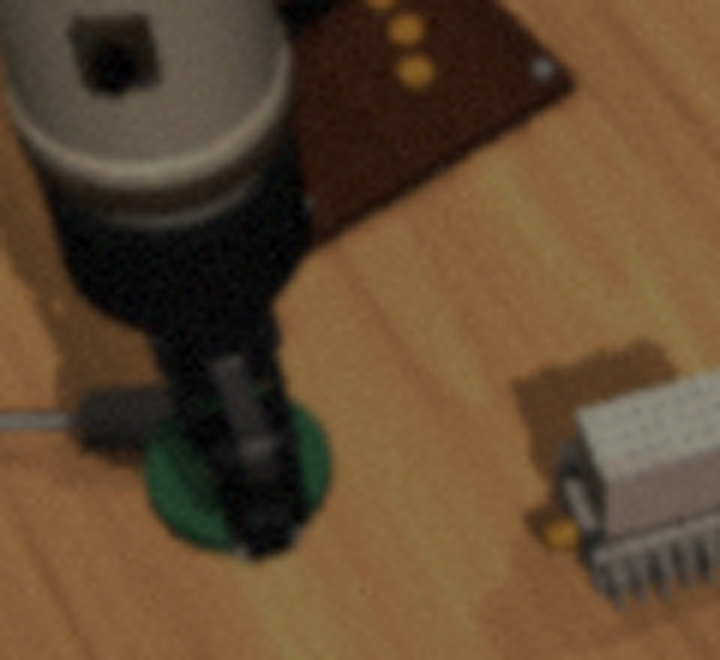

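```bash
python3 -m jog '[[[-15,20,0,0,0,0,0.4],[-20,32,0,0,0,0,0.4],[-20,32,0,0,0,0,0.4],[-20,32,0,0,0,0,0.4],[-20,32,0,0,0,0,0.4],[-20,32,0,0,0,0,0.4],[-20,32,0,0,0,0,0.4],[-15,20,0,0,0,0,0.4]]]' && python3 -m jog '[[[-8,14,-20,0,0,0,0.4],[0,0,-10,0,0,0,0.4],[0,0,0,0,0,0,0.4],[0,0,0,0,0,0,0.4],[0,0,0,0,0,0,0.4]]]';python3 -c "
from st import *
st(.167)
s=grab('scene');crop(s,310,230,90,90,7,'pics/s17.png')"
```

```text
time: 16.52
eef_pos: [0.5369, 0.1407, 0.3064]
orientation: [-0.051, 0.048, 0.706, -0.705]
ft_force: [0.4, 0.4, -0.8]
gripper_width: 0.0594
time: 16.93
eef_pos: [0.5329, 0.1499, 0.2777]
orientation: [0.052, -0.051, -0.705, 0.705]
ft_force: [-0.7, 0.2, -1.9]
gripper_width: 0.0594
tcp [532.9 149.9 277.7] jaw -98.39 jawz 0.0008 appr [-1.5e-03 -6.0e-04 -1.0e+00] pt [532.6 149.8 110.7] in housing [-37.7 237.  110.7] tilt -0.08 w 0.0594 F [-0.7  0.2 -1.9] t 16.9333 q [ 0.19  0.55 -0.66  1.89  0.44  0.85 -2.41]
```

View pics/s17.png

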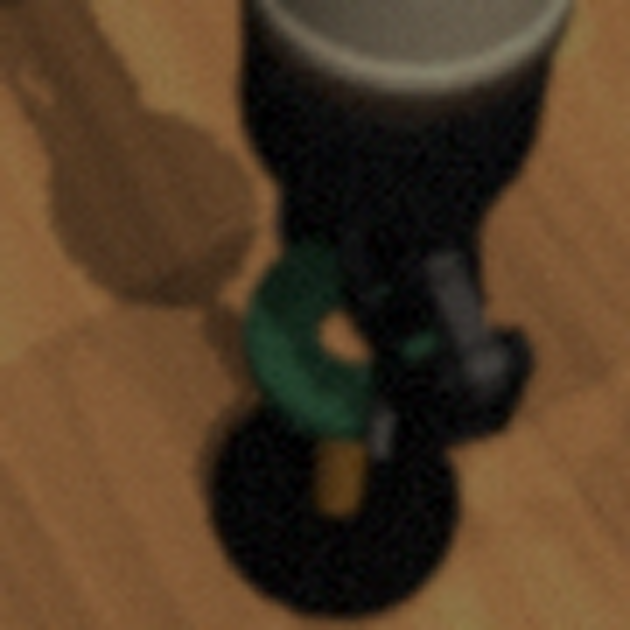

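```bash
python3 - <<'E'
from h import *
s=grab("scene")
c=np.array([.5326,.1499]);
a=np.linspace(0,2*np.pi,721)
for z in(.104,.1095,.115):
  P=np.array([proj(s,[c[0]+.031*np.cos(t),c[1]+.031*np.sin(t),z]) for t in a])
  Q=(P-[310,230]+.5)*7-.5
  print(z,"left",Q[Q[:,0].argmin()].round(0),"bottom",Q[Q[:,1].argmax()].round(0),"top",Q[Q[:,1].argmin()].round())
q=proj(s,[.5325,.1515,.070]);print("post tip",(q-[310,230]+.5)*7-.5)
for p in([.5325,.1515,.010],): print("foot",(proj(s,p)-[310,230]+.5)*7-.5)
print("px/mm x",7*(proj(s,[.5425,.15,.11])-proj(s,[.5325,.15,.11]))/10,"y",7*(proj(s,[.5325,.16,.11])-proj(s,[.5325,.15,.11]))/10)
E
```

```text
0.104 left [242. 337.] bottom [360. 442.] top [352. 239.]
0.1095 left [243. 328.] bottom [361. 434.] top [353. 230.]
0.115 left [243. 319.] bottom [362. 425.] top [354. 220.]
post tip [351.69716804 399.00963253]
foot [339.7762709 489.9000213]
px/mm x [-3.16460565  1.59480046] y [1.90510496 2.88979653]
```

```bash
python3 -m jog '[[[1,1.5,-10,0,0,0,0.4],[0,0,-10,0,0,0,0.4],[0,0,-8,0,0,0,0.4],[0,0,0,0,0,0,0.4],[0,0,0,0,0,0,0.4]]]';python3 -c "
from st import *
st(.167)
s=grab('scene');crop(s,310,230,90,90,7,'pics/s18.png')"
```

```text
time: 17.45
eef_pos: [0.5327, 0.1527, 0.2493]
orientation: [0.052, -0.05, -0.705, 0.705]
ft_force: [0.2, -0.2, -1.1]
gripper_width: 0.0589
tcp [532.7 152.7 249.3] jaw -98.25 jawz 0.0008 appr [-2.7e-03 -4.0e-04 -1.0e+00] pt [532.2 152.6  82.3] in housing [-38.5 239.7  82.3] tilt -0.15 w 0.0589 F [ 0.2 -0.2 -1.1] t 17.45 q [ 0.16  0.59 -0.63  1.9   0.47  0.8  -2.44]
```

View pics/s18.png

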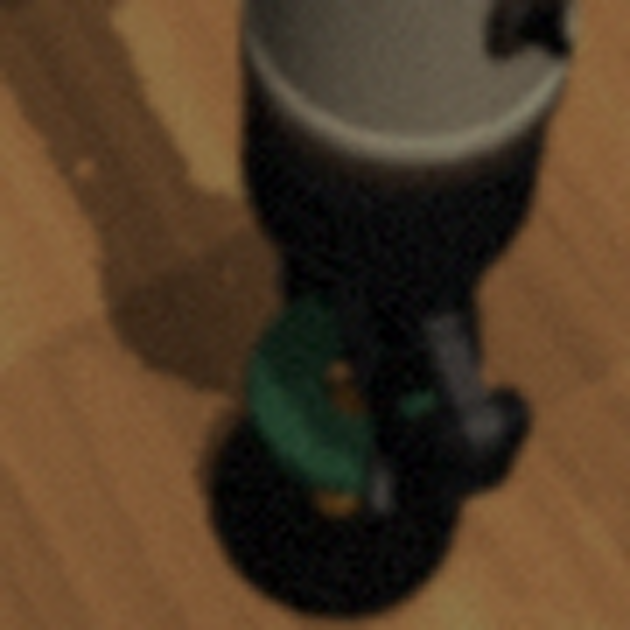

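```bash
python3 -m jog '[[[0.8,-0.8,-4,0,0,0,0.4],[0,0,-4,0,0,0,0.4],[0,0,-4,0,0,0,0.4],[0,0,-4,0,0,0,0.4],[0,0,0,0,0,0,0.4],[0,0,0,0,0,0,0.4]]]';python3 -c "
from st import *
st(.167)
s=grab('scene');crop(s,310,230,90,90,7,'pics/s19.png')"
```

```text
time: 18.0
eef_pos: [0.5338, 0.152, 0.234]
orientation: [0.051, -0.05, -0.705, 0.705]
ft_force: [-0.2, 0.3, -0.9]
gripper_width: 0.0592
tcp [533.8 152.  234. ] jaw -98.26 jawz 0.0003 appr [-1.3e-03 -2.0e-04 -1.0e+00] pt [533.6 152.   67. ] in housing [-37.1 239.3  67. ] tilt -0.07 w 0.0592 F [-0.2  0.3 -0.9] t 18.0 q [ 0.15  0.61 -0.61  1.91  0.49  0.78 -2.45]
```

View pics/s19.png

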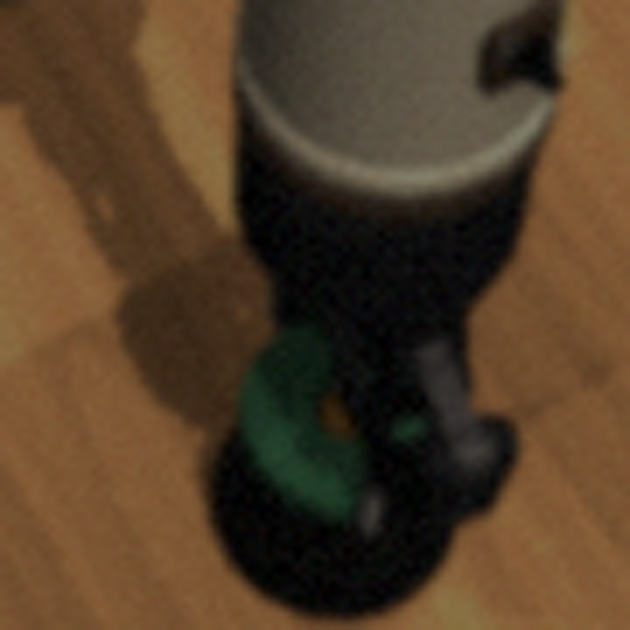

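```bash
python3 -m jog '[[[0,0,-8,0,0,0,0.4],[0,0,-8,0,0,0,0.4],[0,0,-8,0,0,0,0.4],[0,0,-8,0,0,0,0.4],[0,0,-8,0,0,0,0.4],[0,0,-6,0,0,0,0.4],[0,0,0,0,0,0,0.4],[0,0,0,0,0,0,0.4]]]';python3 st.py
```

```text
time: 18.72
eef_pos: [0.5337, 0.1521, 0.1877]
orientation: [0.051, -0.05, -0.705, 0.705]
ft_force: [-0.6, 0.2, -2.4]
gripper_width: 0.059
tcp [533.7 152.1 187.7] jaw -98.24 jawz 0.0005 appr [-1.7e-03 -2.0e-04 -1.0e+00] pt [533.4 152.1  14.7] in housing [-37.3 239.4  14.7] tilt -0.09 w 0.059 F [-0.6  0.2 -2.4] t 18.7167 q [ 0.1   0.68 -0.55  1.92  0.54  0.69 -2.49]
```

```bash
python3 -m jog '[[[0,0,-2,0,0,0,0.4],[0,0,-1.5,0,0,0,0.4],[0,0,0,0,0,0,0.4],[0,0,0,0,0,0,0.4]]]';python3 -c "
from st import *
st(.167)
s=grab('scene');crop(s,310,230,90,90,7,'pics/s20.png')"
```

```text
time: 19.05
eef_pos: [0.5341, 0.152, 0.185]
orientation: [0.051, -0.051, -0.705, 0.705]
ft_force: [0.0, -0.3, -2.2]
gripper_width: 0.0591
tcp [534.1 152.  185. ] jaw -98.26 jawz 0.0 appr [-2.e-04  0.e+00 -1.e+00] pt [534. 152.  18.] in housing [-36.6 239.5  18. ] tilt -0.01 w 0.0591 F [ 0.  -0.3 -2.2] t 19.05 q [ 0.1   0.69 -0.55  1.92  0.54  0.69 -2.49]
```

View pics/s20.png

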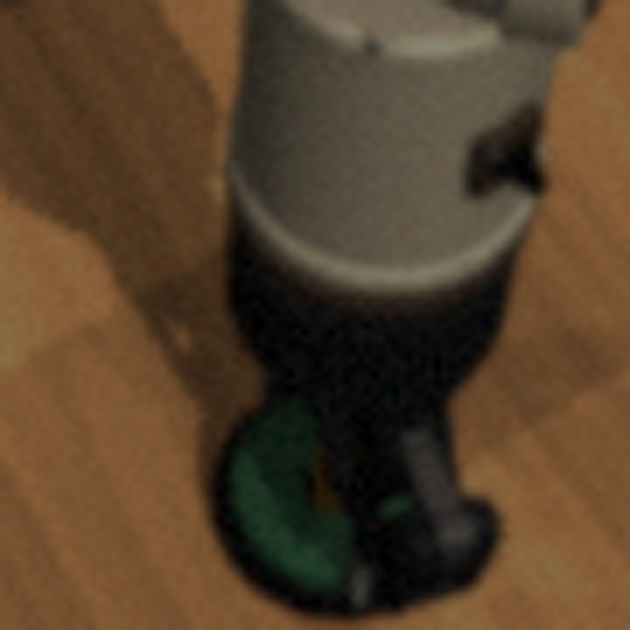

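```bash
python3 -m jog '[[[0,0,-1,0,0,0,0.4],[0,0,0,0,0,0,0.4],[0,0,0,0,0,0,0.4]]]';python3 st.py; python3 -m jog '[[[0,0,-0.5,0,0,0,0.4],[0,0,0,0,0,0,0.4],[0,0,0,0,0,0,0.4]]]';python3 st.py
```

```text
time: 19.35
eef_pos: [0.534, 0.152, 0.1838]
orientation: [0.051, -0.051, -0.705, 0.705]
ft_force: [0.5, -0.3, -0.9]
gripper_width: 0.0593
tcp [534.  152.  183.8] jaw -98.27 jawz 0.0001 appr [-5.e-04 -0.e+00 -1.e+00] pt [533.9 152.   10.8] in housing [-36.8 239.4  10.8] tilt -0.03 w 0.0593 F [ 0.5 -0.3 -0.9] t 19.35 q [ 0.1   0.69 -0.54  1.92  0.54  0.69 -2.49]
time: 19.6
eef_pos: [0.534, 0.1521, 0.1837]
orientation: [0.051, -0.051, -0.705, 0.705]
ft_force: [-2.4, -0.3, 3.5]
gripper_width: 0.0588
tcp [534.  152.1 183.7] jaw -98.26 jawz 0.0003 appr [-4.e-04 -3.e-04 -1.e+00] pt [533.9 152.   10.7] in housing [-36.8 239.4  10.7] tilt -0.02 w 0.0588 F [-2.4 -0.3  3.5] t 19.6 q [ 0.1   0.69 -0.54  1.92  0.54  0.69 -2.49]
```

```bash
python3 -m jog '[[[0,0,0,0,0,0,0.75],[0,0,0,0,0,0,0.85],[0,0,0,0,0,0,1],[0,0,15,0,0,0,1],[0,0,30,0,0,0,1],[0,0,30,0,0,0,1],[0,0,15,0,0,0.05,1],[10,0,10,0,0,0.05,1]]]' && python3 -m jog '[[[20,-5,0,0,0,0.05,1],[20,-8,0,0,0,0.05,1],[20,-8,0,0,0,0.05,1],[20,-8,0,0,0,0.05,1],[20,-8,0,0,0,0.05,1],[20,-6,0,0,0,0.05,1],[0,0,0,0,0,0,1],[0,0,0,0,0,0,1]]]'; python3 st.py; python3 cores.py;python3 -c "
from st import *
s=grab('scene');crop(s,270,230,130,110,6,'pics/s21.png');t=grab('top');crop(t,210,160,120,100,6,'pics/t21.png')"
```

```text
time: 20.27
eef_pos: [0.5433, 0.1529, 0.2856]
orientation: [-0.014, 0.015, 0.707, -0.707]
ft_force: [0.1, -0.1, -0.6]
gripper_width: 0.0853
time: 20.93
eef_pos: [0.6646, 0.1082, 0.2826]
orientation: [0.089, -0.09, 0.702, -0.701]
ft_force: [0.5, 0.7, -0.4]
gripper_width: 0.0854
tcp [664.6 108.2 282.6] jaw -75.49 jawz -0.0005 appr [-1.e-03  2.e-04 -1.e+00] pt [664.4 108.2 109.6] in housing [ 98.7 215.  109.6] tilt -0.06 w 0.0854 F [ 0.5  0.7 -0.4] t 20.9333 q [ 0.26  0.74 -0.69  1.57  0.53  1.02 -1.9 ]
top 32 [263.7 200.4] -> [655.1 120.9] [ 3.  11.7]
top 397 [251.2 246.3] -> [534.3 153.8] [23.  23.9]
top 73 [305.4 279.5] -> [445.7  15.6] [12.  12.6]
scene 93 [359.8 234. ] -> [447.1  16.2] [12.6 14.3]
scene 522 [357.9 300.5] -> [532.6 151.4] [25.7 29.5]
scene 222 [290.7 313. ] -> [666.1 109.3] [18.6 19.3]
```

View pics/s21.png

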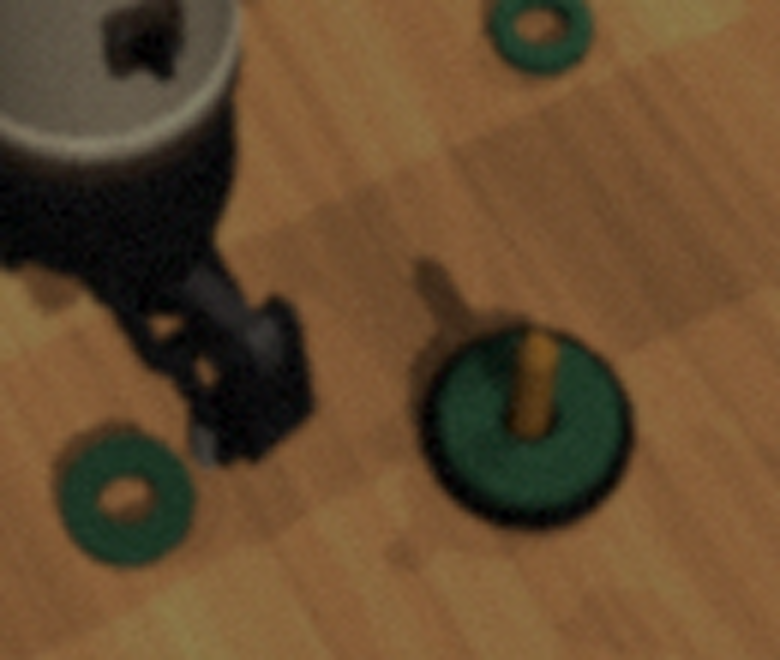

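View pics/t21.png

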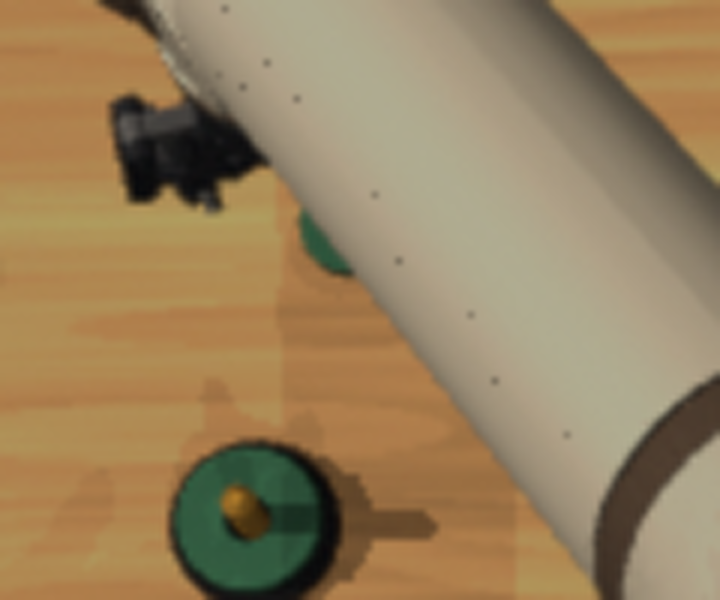

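```bash
python3 -m jog '[[[0.3,1,-20,0,0,0,1],[0,0,-25,0,0,0,1],[0,0,-25,0,0,0,1],[0,0,-20,0,0,0,1],[0,0,-18,0,0,0,1],[0,0,0,0,0,0,1],[0,0,0,0,0,0,1]]]'; python3 st.py; python3 -c "
from st import *
s=grab('scene');crop(s,250,260,90,80,7,'pics/s22.png')"
```

```text
time: 21.72
eef_pos: [0.6635, 0.1104, 0.1747]
orientation: [-0.09, 0.091, -0.701, 0.701]
ft_force: [0.4, 0.5, -0.2]
gripper_width: 0.0852
tcp [663.5 110.4 174.7] jaw -75.3 jawz -0.0003 appr [-2.5e-03 -4.0e-04 -1.0e+00] pt [663.1 110.4   1.7] in housing [ 97.1 217.    1.7] tilt -0.14 w 0.0852 F [ 0.4  0.5 -0.2] t 21.7167 q [ 0.21  0.87 -0.61  1.61  0.62  0.87 -1.96]
```

View pics/s22.png

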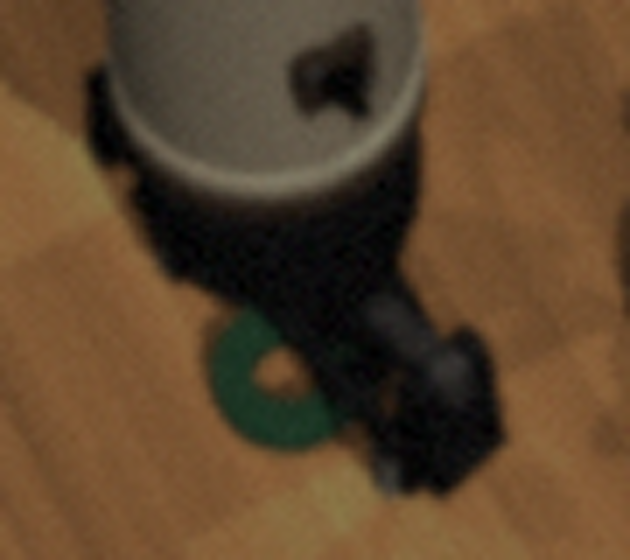

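```bash
python3 -m jog '[[[1.3,-1,0,0,0,0,1],[0,0,0,0,0,0,0.8],[0,0,0,0,0,0,0.6],[0,0,0,0,0,0,0.5],[0,0,0,0,0,0,0.4],[0,0,0,0,0,0,0.2],[0,0,0,0,0,0,0.2],[0,0,0,0,0,0,0.2]]]' 50; python3 st.py; python3 -m jog '[[[0,0,6,0,0,0,0.2],[0,0,20,0,0,0,0.2],[0,0,30,0,0,0,0.2],[0,0,30,0,0,0,0.2],[0,0,25,0,0,0,0.2],[0,0,0,0,0,0,0.2],[0,0,0,0,0,0,0.2]]]'; python3 st.py;python3 -c "
from st import *
s=grab('scene');crop(s,250,200,100,110,6,'pics/s23.png')"
```

```text
time: 22.43
eef_pos: [0.666, 0.1091, 0.1768]
orientation: [-0.09, 0.09, -0.701, 0.702]
ft_force: [-1.9, 0.4, 6.2]
gripper_width: 0.0429
tcp [666.  109.1 176.8] jaw -75.36 jawz 0.0007 appr [ 9.e-04 -5.e-04 -1.e+00] pt [666.2 109.    3.8] in housing [100.4 216.1   3.8] tilt 0.05 w 0.0429 F [-1.9  0.4  6.2] t 22.4333 q [ 0.21  0.87 -0.61  1.6   0.62  0.87 -1.96]
time: 23.02
eef_pos: [0.6662, 0.1093, 0.2886]
orientation: [-0.091, 0.089, -0.701, 0.701]
ft_force: [0.3, 0.1, 0.1]
gripper_width: 0.0431
tcp [666.2 109.3 288.6] jaw -75.35 jawz 0.0007 appr [ 3.3e-03  2.0e-04 -1.0e+00] pt [666.8 109.3 115.6] in housing [100.9 216.5 115.6] tilt 0.19 w 0.0431 F [0.3 0.1 0.1] t 23.0167 q [ 0.26  0.74 -0.69  1.57  0.53  1.03 -1.9 ]
```

View pics/s23.png

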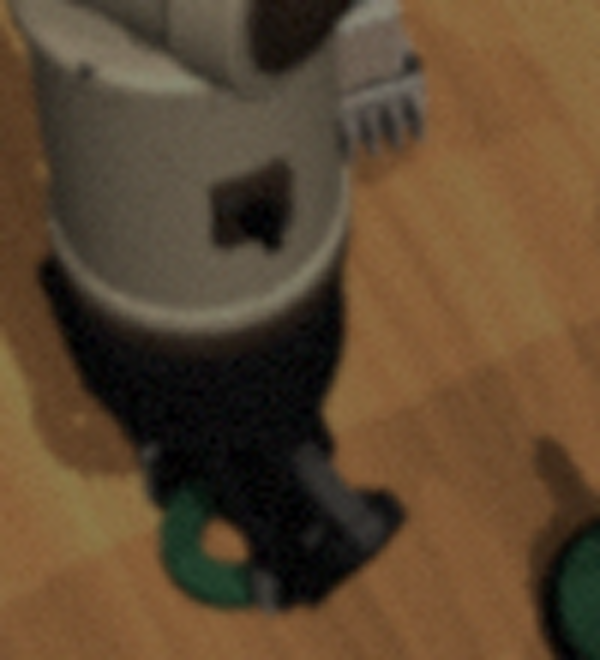

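```bash
python3 -m jog '[[[-20,6,0,0,0,0,0.2],[-24,8,0,0,0,0,0.2],[-24,8,0,0,0,0,0.2],[-24,8,0,0,0,0,0.2],[-24,8,0,0,0,0,0.2],[-16,4.5,0,0,0,0,0.2],[0,0,-15,0,0,0,0.2],[0,0,-15,0,0,0,0.2]]]' && python3 -m jog '[[[0,0,0,0,0,0,0.2],[0,0,0,0,0,0,0.2],[0,0,0,0,0,0,0.2]]]'; python3 st.py;python3 -c "
from st import *
s=grab('scene');crop(s,310,230,90,90,7,'pics/s24.png')"
```

```text
time: 23.73
eef_pos: [0.532, 0.1519, 0.2553]
orientation: [-0.09, 0.091, -0.701, 0.701]
ft_force: [0.3, -0.2, -1.5]
gripper_width: 0.043
time: 23.98
eef_pos: [0.5335, 0.1515, 0.256]
orientation: [0.09, -0.091, 0.701, -0.701]
ft_force: [-0.2, -0.0, -0.7]
gripper_width: 0.0426
tcp [533.5 151.5 256. ] jaw -75.35 jawz -0.0004 appr [-1.7e-03 -1.0e-04 -1.0e+00] pt [533.2 151.5  83. ] in housing [-37.4 238.8  83. ] tilt -0.1 w 0.0426 F [-0.2 -0.  -0.7] t 23.9833 q [ 0.23  0.61 -0.72  1.9   0.53  0.84 -2.08]
```

View pics/s24.png

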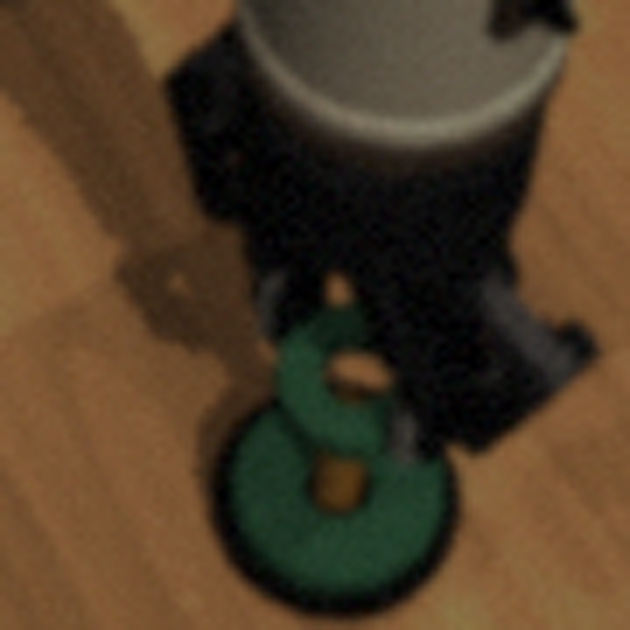

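```bash
python3 -m jog '[[[0,0,-5,0,0,0,0.2],[0,0,-5,0,0,0,0.2],[0,0,-5,0,0,0,0.2],[0,0,-3,0,0,0,0.2],[0,0,0,0,0,0,0.2],[0,0,0,0,0,0,0.2]]]'; python3 st.py;python3 -c "
from st import *
s=grab('scene');crop(s,310,230,90,90,7,'pics/s25.png')"
```

```text
time: 24.53
eef_pos: [0.5334, 0.1515, 0.238]
orientation: [-0.09, 0.091, -0.701, 0.701]
ft_force: [-0.3, 0.4, -0.9]
gripper_width: 0.0429
tcp [533.4 151.5 238. ] jaw -75.34 jawz 0.0 appr [-1.2e-03 -3.0e-04 -1.0e+00] pt [533.2 151.5  65. ] in housing [-37.4 238.8  65. ] tilt -0.06 w 0.0429 F [-0.3  0.4 -0.9] t 24.5333 q [ 0.21  0.63 -0.7   1.9   0.55  0.81 -2.1 ]
```

View pics/s25.png

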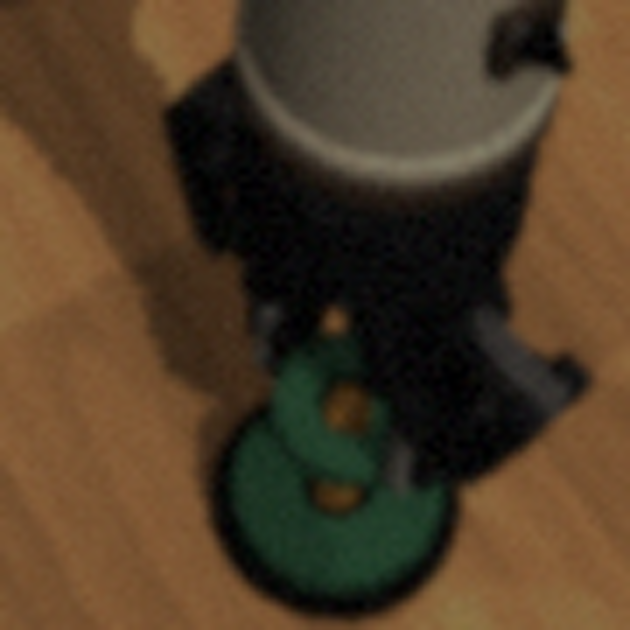

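Tip (about crop 347,408) is inside the hole, no contact force. Going down to about 198 mm.

```bash
python3 -m jog '[[[0.3,0,-8,0,0,0,0.2],[0,0,-8,0,0,0,0.2],[0,0,-8,0,0,0,0.2],[0,0,-8,0,0,0,0.2],[0,0,-6,0,0,0,0.2],[0,0,-1,0,0,0,0.2],[0,0,0,0,0,0,0.2],[0,0,0,0,0,0,0.2]]]'; python3 st.py; python3 -m jog '[[[0,0,-1,0,0,0,0.2],[0,0,0,0,0,0,0.2],[0,0,0,0,0,0,0.2]]]';python3 st.py
```

```text
time: 25.25
eef_pos: [0.5339, 0.1517, 0.1992]
orientation: [-0.09, 0.09, -0.701, 0.701]
ft_force: [-0.5, 0.7, -0.0]
gripper_width: 0.0427
tcp [533.9 151.7 199.2] jaw -75.34 jawz -0.0 appr [-7.e-04 -1.e-04 -1.e+00] pt [533.7 151.7  26.2] in housing [-36.9 239.   26.2] tilt -0.04 w 0.0427 F [-0.5  0.7 -0. ] t 25.25 q [ 0.18  0.69 -0.65  1.91  0.61  0.74 -2.14]
time: 25.5
eef_pos: [0.5339, 0.1515, 0.1985]
orientation: [-0.09, 0.09, -0.701, 0.701]
ft_force: [0.2, -0.2, -0.8]
gripper_width: 0.0428
tcp [533.9 151.5 198.5] jaw -75.34 jawz 0.0002 appr [-1.e-04 -2.e-04 -1.e+00] pt [533.9 151.5  25.5] in housing [-36.7 238.9  25.5] tilt -0.0 w 0.0428 F [ 0.2 -0.2 -0.8] t 25.5 q [ 0.18  0.69 -0.65  1.92  0.61  0.74 -2.14]
```

```bash
python3 -m jog '[[[0,0,-0.7,0,0,0,0.2],[0,0,0,0,0,0,0.2],[0,0,0,0,0,0,0.2]]]';python3 st.py; python3 -m jog '[[[0,0,0,0,0,0,0.55],[0,0,0,0,0,0,0.65],[0,0,0,0,0,0,0.8],[0,0,0,0,0,0,1],[0,0,15,0,0,0,1],[0,0,30,0,0,0,1],[0,0,30,0,0,0,1],[0,0,20,0,0,0,1]]]' && python3 -m jog '[[[-10,-15,0,0,0,0,1],[-12,-20,0,0,0,0,1],[-12,-20,0,0,0,0,1],[-12,-20,0,0,0,0,1],[-12,-20,0,0,0,0,1],[-12,-20,0,0,0,0,1],[-12,-20,0,0,0,0,1],[0,0,0,0,0,0,1]]]'; python3 st.py;python3 cores.py;python3 -c "
from st import *
s=grab('scene');crop(s,310,200,90,120,5,'pics/s26.png');t=grab('top');crop(t,210,200,120,100,6,'pics/t26.png')"
```

```text
time: 25.75
eef_pos: [0.534, 0.1516, 0.1978]
orientation: [-0.09, 0.09, -0.701, 0.701]
ft_force: [0.1, -1.0, -0.3]
gripper_width: 0.0428
tcp [534.  151.6 197.8] jaw -75.35 jawz 0.0001 appr [-0.e+00 -1.e-04 -1.e+00] pt [534.  151.5  24.8] in housing [-36.6 239.   24.8] tilt -0.0 w 0.0428 F [ 0.1 -1.  -0.3] t 25.75 q [ 0.18  0.69 -0.65  1.92  0.61  0.74 -2.14]
time: 26.42
eef_pos: [0.5342, 0.1523, 0.296]
orientation: [0.091, -0.09, 0.701, -0.701]
ft_force: [-0.1, 0.0, -0.7]
gripper_width: 0.0854
time: 27.08
eef_pos: [0.4496, 0.0128, 0.2927]
orientation: [-0.087, 0.09, -0.7, 0.703]
ft_force: [-0.4, 0.2, 0.1]
gripper_width: 0.0853
tcp [449.6  12.8 292.7] jaw -75.59 jawz 0.0031 appr [-0.0035 -0.0041 -1.    ] pt [449.   12.  119.8] in housing [-100.5   88.6  119.8] tilt -0.16 w 0.0853 F [-0.4  0.2  0.1] t 27.0833 q [ 0.6   0.39 -0.8   2.12  0.4   0.79 -1.77]
top 398 [251.1 246.3] -> [534.4 154. ] [22.9 23.9]
scene 96 [359.8 234.1] -> [447.2  16.5] [12.6 14.3]
scene 561 [358.  300.9] -> [533.1 152.3] [26.  29.9]
```

View pics/s26.png

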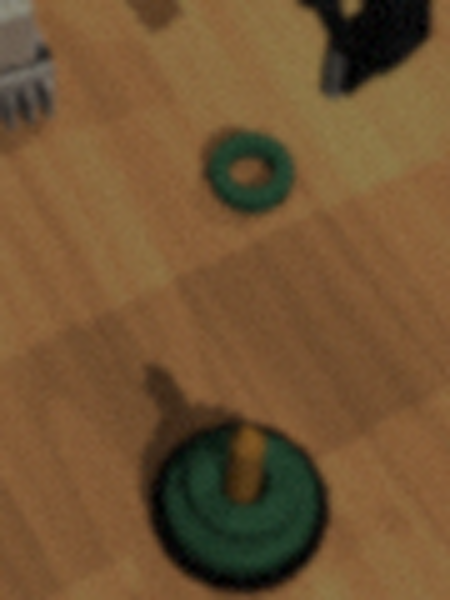

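View pics/t26.png

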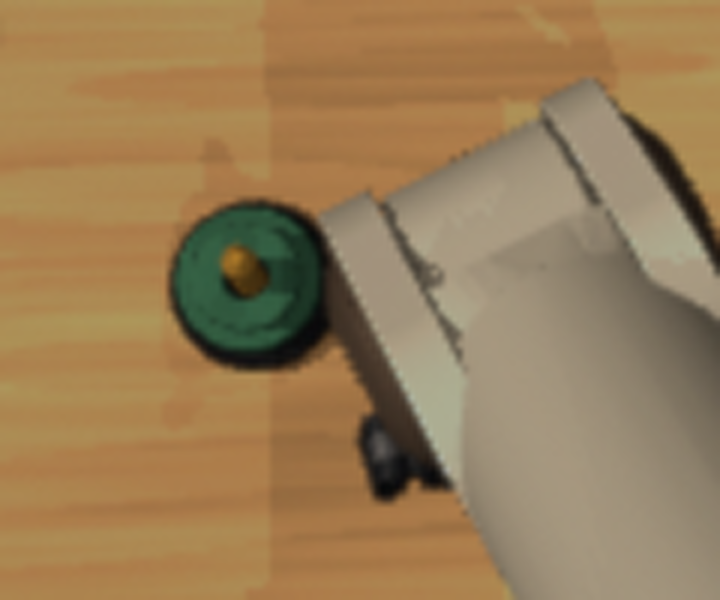

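```bash
python3 -m jog '[[[0,0,-22,0,0,0,1],[0,0,-25,0,0,0,1],[0,0,-25,0,0,0,1],[0,0,-20,0,0,0,1],[0,0,0,0,0,0,1],[0,0,0,0,0,0,1]]]'; python3 -c "
from st import *
st(.167)"
```

```text
time: 27.78
eef_pos: [0.4519, 0.0179, 0.2002]
orientation: [0.09, -0.092, 0.702, -0.701]
ft_force: [-0.4, 0.5, 0.3]
gripper_width: 0.0856
tcp [451.9  17.9 200.2] jaw -75.21 jawz -0.0014 appr [-2.5e-03  8.0e-04 -1.0e+00] pt [451.4  18.   33.2] in housing [-98.9  94.9  33.2] tilt -0.15 w 0.0856 F [-0.4  0.5  0.3] t 27.7833 q [ 0.45  0.56 -0.65  2.16  0.59  0.61 -1.94]
```

```bash
python3 -m jog '[[[-5.5,-2,-10,0,0,0,1],[0,0,-10,0,0,0,1],[0,0,-4,0,0,0,1],[0,0,0,0,0,0,1],[0,0,0,0,0,0,1],[0,0,0,0,0,0,1]]]'; python3 -c "
from st import *
st(.167)
s=grab('scene');crop(s,320,190,80,80,7,'pics/s27.png')"
```

```text
time: 28.28
eef_pos: [0.4469, 0.0147, 0.1772]
orientation: [-0.09, 0.09, -0.701, 0.701]
ft_force: [-0.6, -0.2, 0.3]
gripper_width: 0.0854
tcp [446.9  14.7 177.2] jaw -75.34 jawz 0.0003 appr [ 5.e-04 -2.e-04 -1.e+00] pt [447.   14.7  10.2] in housing [-102.8   90.9   10.2] tilt 0.03 w 0.0854 F [-0.6 -0.2  0.3] t 28.2833 q [ 0.42  0.59 -0.61  2.18  0.65  0.56 -1.99]
```

View pics/s27.png

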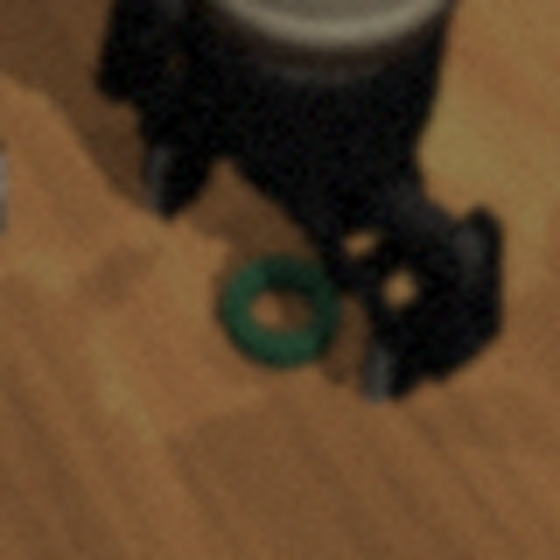

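```bash
python3 -m jog '[[[-0.5,1,-1,0,0,0,1],[0,0,0,0,0,0,0.8],[0,0,0,0,0,0,0.6],[0,0,0,0,0,0,0.5],[0,0,0,0,0,0,0.4],[0,0,0,0,0,0,0.2],[0,0,0,0,0,0,0.2],[0,0,0,0,0,0,0.2]]]' 50; python3 st.py; python3 -m jog '[[[0,0,6,0,0,0,0.2],[0,0,20,0,0,0,0.2],[0,0,30,0,0,0,0.2],[0,0,30,0,0,0,0.2],[0,0,25,0,0,0,0.2],[0,0,0,0,0,0,0.2],[0,0,0,0,0,0,0.2]]]'; python3 st.py;python3 -c "
from st import *
s=grab('scene');crop(s,320,140,100,110,6,'pics/s28.png')"
```

```text
time: 29.0
eef_pos: [0.4459, 0.0156, 0.176]
orientation: [-0.09, 0.09, -0.701, 0.702]
ft_force: [-1.6, -0.6, 7.2]
gripper_width: 0.0348
tcp [445.9  15.6 176. ] jaw -75.33 jawz 0.0007 appr [-4.e-04 -8.e-04 -1.e+00] pt [445.8  15.4   3. ] in housing [-104.1   91.5    3. ] tilt -0.02 w 0.0348 F [-1.6 -0.6  7.2] t 29.0 q [ 0.42  0.59 -0.6   2.18  0.65  0.55 -1.99]
time: 29.58
eef_pos: [0.4464, 0.0153, 0.2879]
orientation: [-0.091, 0.089, -0.701, 0.702]
ft_force: [0.4, 0.4, -0.6]
gripper_width: 0.0344
tcp [446.4  15.3 287.9] jaw -75.38 jawz 0.0019 appr [ 0.0028 -0.0013 -1.    ] pt [446.9  15.1 114.9] in housing [-103.    91.3  114.9] tilt 0.17 w 0.0344 F [ 0.4  0.4 -0.6] t 29.5833 q [ 0.6   0.39 -0.81  2.13  0.41  0.77 -1.79]
```

View pics/s28.png

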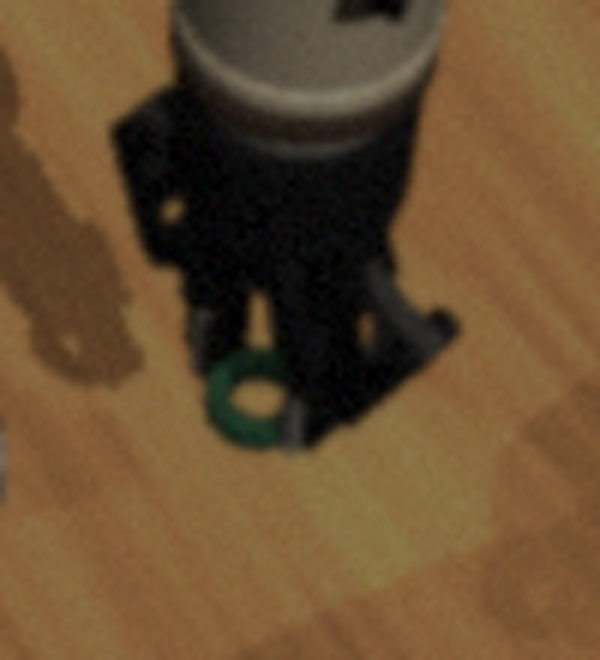

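```bash
python3 -m jog '[[[11,17,0,0,0,0,0.2],[13,20,0,0,0,0,0.2],[13,20,0,0,0,0,0.2],[13,20,0,0,0,0,0.2],[13,20,0,0,0,0,0.2],[13,20,0,0,0,0,0.2],[11,19,0,0,0,0,0.2],[0,0,-10,0,0,0,0.2]]]' && python3 -m jog '[[[0,0,-12,0,0,0,0.2],[0,0,-10,0,0,0,0.2],[0,0,0,0,0,0,0.2],[0,0,0,0,0,0,0.2],[0,0,0,0,0,0,0.2]]]'; python3 st.py;python3 -c "
from st import *
s=grab('scene');crop(s,310,230,90,90,7,'pics/s29.png')"
```

```text
time: 30.3
eef_pos: [0.5343, 0.1564, 0.2767]
orientation: [0.093, -0.091, 0.703, -0.7]
ft_force: [0.4, 0.7, 0.1]
gripper_width: 0.0345
time: 30.72
eef_pos: [0.5326, 0.1507, 0.2542]
orientation: [-0.089, 0.09, -0.701, 0.702]
ft_force: [0.2, 0.4, -0.7]
gripper_width: 0.0347
tcp [532.6 150.7 254.2] jaw -75.4 jawz 0.0004 appr [-1.4e-03 -8.0e-04 -1.0e+00] pt [532.4 150.6  81.2] in housing [-38.1 237.8  81.2] tilt -0.08 w 0.0347 F [ 0.2  0.4 -0.7] t 30.7167 q [ 0.23  0.61 -0.72  1.9   0.54  0.84 -2.09]
```

View pics/s29.png

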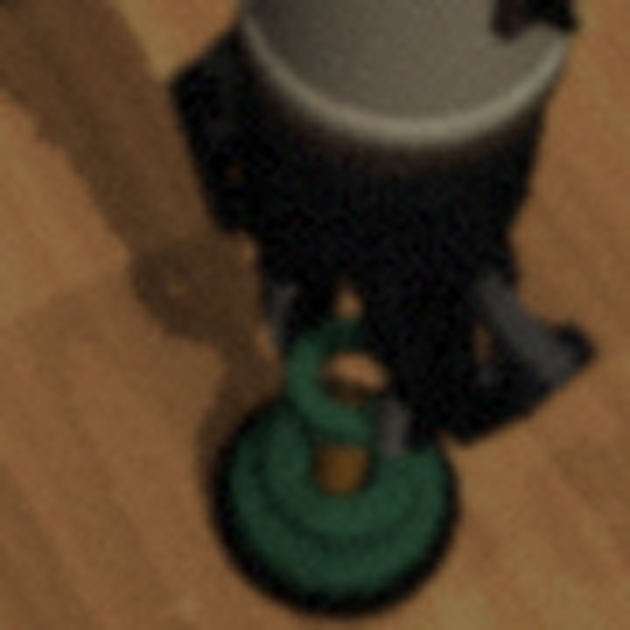

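```bash
python3 -m jog '[[[0.9,0.9,-5,0,0,0,0.2],[0,0,-5,0,0,0,0.2],[0,0,-5,0,0,0,0.2],[0,0,-3,0,0,0,0.2],[0,0,0,0,0,0,0.2],[0,0,0,0,0,0,0.2]]]'; python3 st.py;python3 -c "
from st import *
s=grab('scene');crop(s,310,230,90,90,7,'pics/s30.png')"
```

```text
time: 31.27
eef_pos: [0.5336, 0.1525, 0.2363]
orientation: [-0.09, 0.091, -0.701, 0.701]
ft_force: [-0.5, 0.4, -1.0]
gripper_width: 0.0345
tcp [533.6 152.5 236.3] jaw -75.33 jawz -0.0 appr [-1.2e-03 -3.0e-04 -1.0e+00] pt [533.4 152.4  63.3] in housing [-37.3 239.8  63.3] tilt -0.07 w 0.0345 F [-0.5  0.4 -1. ] t 31.2667 q [ 0.22  0.64 -0.7   1.9   0.56  0.81 -2.11]
```

View pics/s30.png

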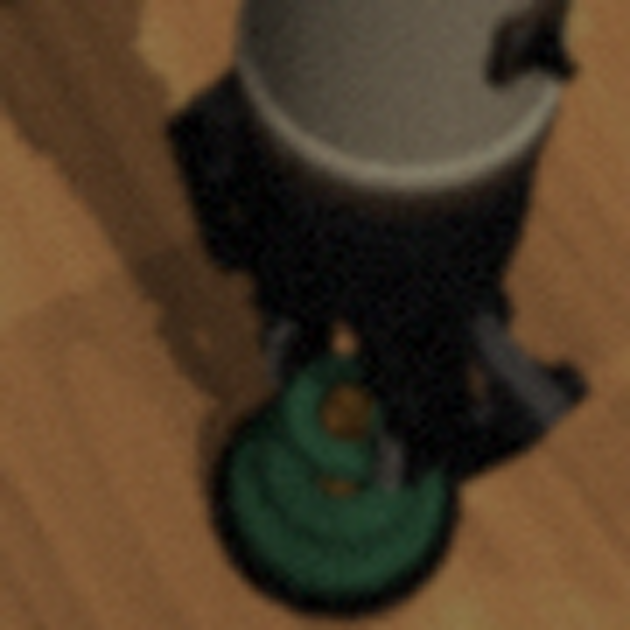

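The post tip is in the hole; I'll seat it near 208 mm.

```bash
python3 -m jog '[[[0,-0.5,-7,0,0,0,0.2],[0,0,-7,0,0,0,0.2],[0,0,-7,0,0,0,0.2],[0,0,-5,0,0,0,0.2],[0,0,-1.5,0,0,0,0.2],[0,0,0,0,0,0,0.2],[0,0,0,0,0,0,0.2],[0,0,0,0,0,0,0.2]]]'; python3 st.py; python3 -m jog '[[[0,0,-0.5,0,0,0,0.2],[0,0,-0.5,0,0,0,0.2],[0,0,0,0,0,0,0.2],[0,0,0,0,0,0,0.2]]]';python3 st.py
```

```text
time: 31.98
eef_pos: [0.5338, 0.1521, 0.2091]
orientation: [0.09, -0.09, 0.701, -0.701]
ft_force: [1.0, 0.7, -1.6]
gripper_width: 0.0346
tcp [533.8 152.1 209.1] jaw -75.33 jawz -0.0001 appr [-4.e-04  0.e+00 -1.e+00] pt [533.8 152.1  36.1] in housing [-36.9 239.5  36.1] tilt -0.02 w 0.0346 F [ 1.   0.7 -1.6] t 31.9833 q [ 0.19  0.68 -0.67  1.91  0.6   0.76 -2.14]
time: 32.32
eef_pos: [0.5338, 0.1519, 0.2081]
orientation: [-0.09, 0.09, -0.701, 0.701]
ft_force: [-0.0, 0.2, -1.2]
gripper_width: 0.0347
tcp [533.8 151.9 208.1] jaw -75.34 jawz 0.0002 appr [-5.e-04 -3.e-04 -1.e+00] pt [533.7 151.9  35.1] in housing [-36.9 239.2  35.1] tilt -0.02 w 0.0347 F [-0.   0.2 -1.2] t 32.3167 q [ 0.19  0.68 -0.67  1.91  0.6   0.76 -2.14]
```

```bash
python3 -m jog '[[[0,0,-0.6,0,0,0,0.2],[0,0,0,0,0,0,0.2],[0,0,0,0,0,0,0.4],[0,0,0,0,0,0,0.55],[0,0,0,0,0,0,0.75],[0,0,0,0,0,0,1],[0,0,15,0,0,0,1],[0,0,30,0,0,0,1]]]' && python3 -m jog '[[[0,0,30,0,0,0,1],[0,0,25,0,0,0,1],[-5,-20,10,0,0,0,1],[-5,-30,0,0,0,0,1],[-5,-35,0,0,0,0,1],[-5,-35,0,0,0,0,1],[-5,-35,0,0,0,0,1],[0,0,0,0,0,0,1]]]'; python3 st.py;python3 cores.py;python3 -c "
from st import *
s=grab('scene');crop(s,310,250,90,80,7,'pics/s31.png');crop(s,190,90,110,90,7,'pics/s32.png');t=grab('top');crop(t,210,200,100,90,7,'pics/t31.png');crop(t,400,190,100,90,7,'pics/t32.png')"
```

```text
time: 32.98
eef_pos: [0.5322, 0.1512, 0.2506]
orientation: [-0.088, 0.093, -0.701, 0.702]
ft_force: [0.0, -0.4, 1.0]
gripper_width: 0.0852
time: 33.65
eef_pos: [0.5079, -0.0112, 0.3176]
orientation: [-0.086, 0.088, -0.7, 0.704]
ft_force: [-0.8, -1.1, 0.0]
gripper_width: 0.0856
tcp [507.9 -11.2 317.6] jaw -75.91 jawz 0.0048 appr [-0.0026 -0.0056 -1.    ] pt [507.5 -12.1 144.6] in housing [-39.1  73.2 144.6] tilt -0.1 w 0.0856 F [-0.8 -1.1  0. ] t 33.65 q [ 0.62  0.44 -0.79  1.97  0.41  0.89 -1.72]
top 409 [251.1 246.3] -> [534.3 153.9] [23.  23.9]
scene 571 [357.9 300.9] -> [533.1 152.2] [25.9 30.2]
```

View pics/s31.png

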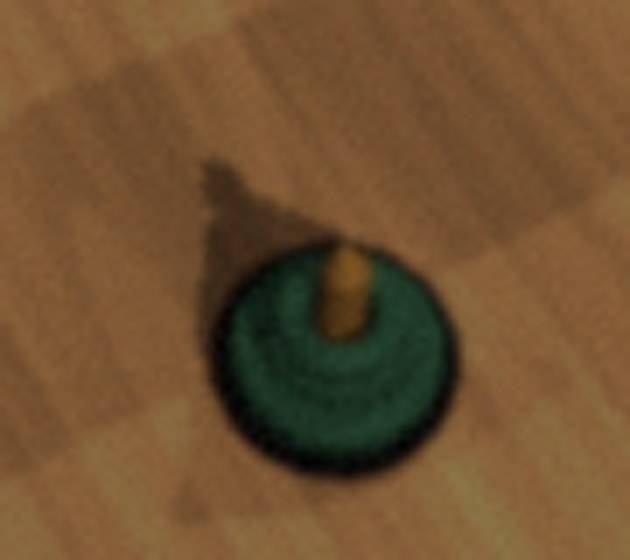

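View pics/t31.png

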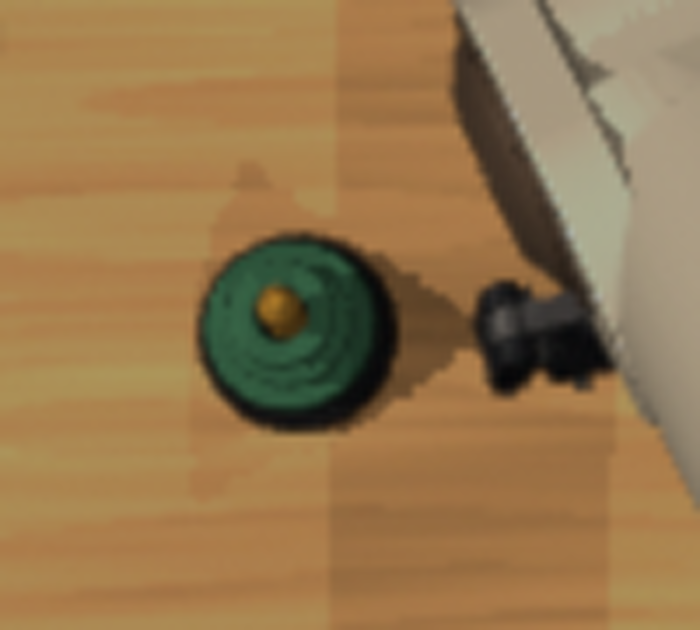

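View pics/s32.png

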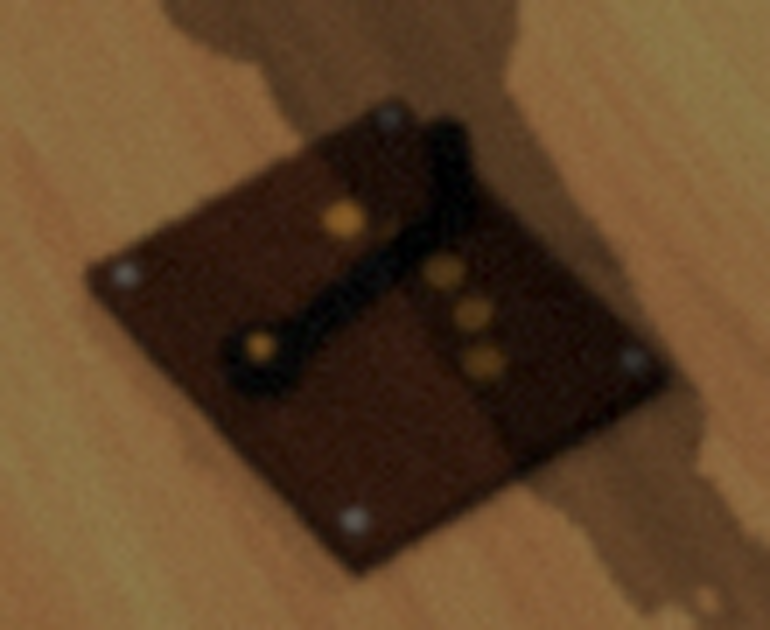

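View pics/t32.png

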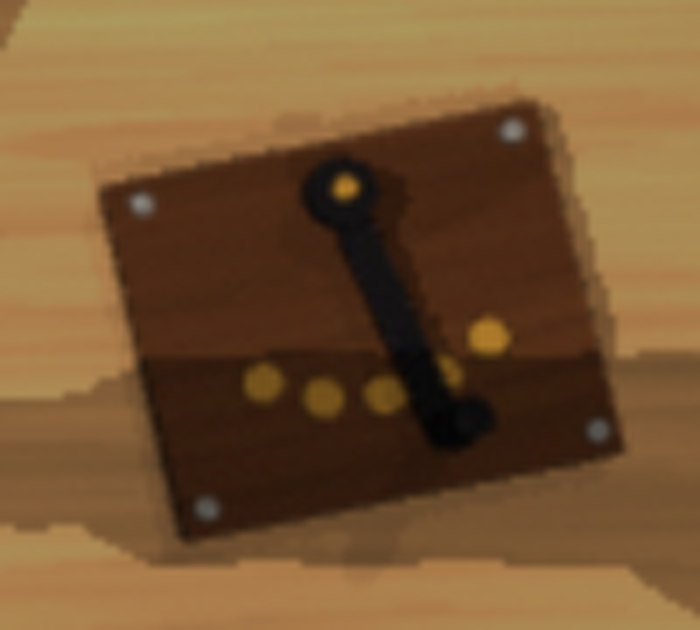

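```bash
python3 - <<'E'
from h import *
t=grab("top");s=grab("scene")
T=lambda u:np.array([(u[0]+.5)/7-.5+400,(u[1]+.5)/7-.5+190]);S=lambda u:np.array([(u[0]+.5)/7-.5+190,(u[1]+.5)/7-.5+90])
r=lambda v:np.round(v*1000,1)
for n,a,b,z in(("pivot bolt",(345,187),(260,346),.028),("stud L",(264,383),(485,362),.014),("stud 0",(325,398),(474,314),.014),("stud R",(489,337),(345,219),.014),("grip top",(473,414),(446,138),.056),("grip bottom",(449,432),(455,208),.023)):
    p,e=tri(t,T(a),s,S(b));print(n,"tri",r(p),r(e),"top",r(onz(t,T(a),z))[:2],"sc",r(onz(s,S(b),z))[:2])
E
```

```text
pivot bolt tri [ 597.2 -353.4   28.9] 0.3 top [ 597.4 -353.7] sc [ 596.9 -354. ]
stud L tri [ 528.2 -323.4   12.3] 0.1 top [ 528.  -323.1] sc [ 528.7 -322. ]
stud 0 tri [ 522.1 -345.3   11.9] 0.4 top [ 522. -345.] sc [ 522.6 -343.4]
stud R tri [ 543.3 -406.4   12.6] 0.6 top [ 543.3 -406.2] sc [ 543.5 -404.9]
grip top tri [ 508.6 -387.4   53.4] 0.7 top [ 508.4 -386.9] sc [ 509.2 -384.7]
grip bottom tri [ 508.1 -388.5   16.7] 0.0 top [ 507.1 -386.8] sc [ 510. -383.]
```

```bash
python3 -m jog '[[[0,-25,0,0,0,0,1],[0,-36,0,0,0,0,1],[0,-36,0,0,0,0,1],[0,-36,0,0,0,0,1],[0,-36,0,0,0,0,1],[0,-36,0,0,0,0,1],[0,-36,0,0,0,0,1],[0,-36,0,0,0,0,1]]]' && python3 -m jog '[[[0,-36,-5,0,0,0.03,1],[0,-36,-10,0,0,0.03,1],[0,-20,-15,0,0,0.03,1],[0,0,-15,0,0,0,1],[0,0,0,0,0,0,1],[0,0,0,0,0,0,1],[0,0,0,0,0,0,1]]]'; python3 -c "
from st import *
st(.167)"
```

```text
time: 34.62
eef_pos: [0.5095, -0.2802, 0.3177]
orientation: [0.091, -0.091, 0.701, -0.701]
ft_force: [0.4, 1.0, -0.6]
gripper_width: 0.0853
time: 35.2
eef_pos: [0.5102, -0.3694, 0.2731]
orientation: [0.123, -0.123, 0.697, -0.696]
ft_force: [-0.3, 0.4, -0.2]
gripper_width: 0.0853
tcp [ 510.2 -369.4  273.1] jaw -69.97 jawz -0.0008 appr [ 4.e-04  1.e-03 -1.e+00] pt [ 510.2 -369.3  106.1] in housing [  15.5 -279.8  106.1] tilt 0.01 w 0.0853 F [-0.3  0.4 -0.2] t 35.2 q [ 1.07  0.68 -0.68  1.7   0.51  0.95 -1.03]
```

```bash
python3 -m jog '[[[-1.5,-17,-10,0,0,0,1],[0,0,-15,0,0,0,1],[0,0,-10,0,0,0,1],[0,0,0,0,0,0,1],[0,0,0,0,0,0,1],[0,0,0,0,0,0,1]]]'; python3 -c "
from st import *
st(.167)
s=grab('scene');crop(s,200,60,110,100,7,'pics/s33.png')"
```

```text
time: 35.7
eef_pos: [0.5078, -0.388, 0.2378]
orientation: [0.122, -0.122, 0.697, -0.696]
ft_force: [0.9, -0.2, 0.5]
gripper_width: 0.0854
tcp [ 507.8 -388.   237.8] jaw -70.11 jawz -0.0003 appr [-2.e-04  2.e-04 -1.e+00] pt [ 507.7 -387.9   70.8] in housing [  15.8 -298.6   70.8] tilt -0.01 w 0.0854 F [ 0.9 -0.2  0.5] t 35.7 q [ 1.07  0.74 -0.65  1.69  0.54  0.9  -1.02]
```

View pics/s33.png

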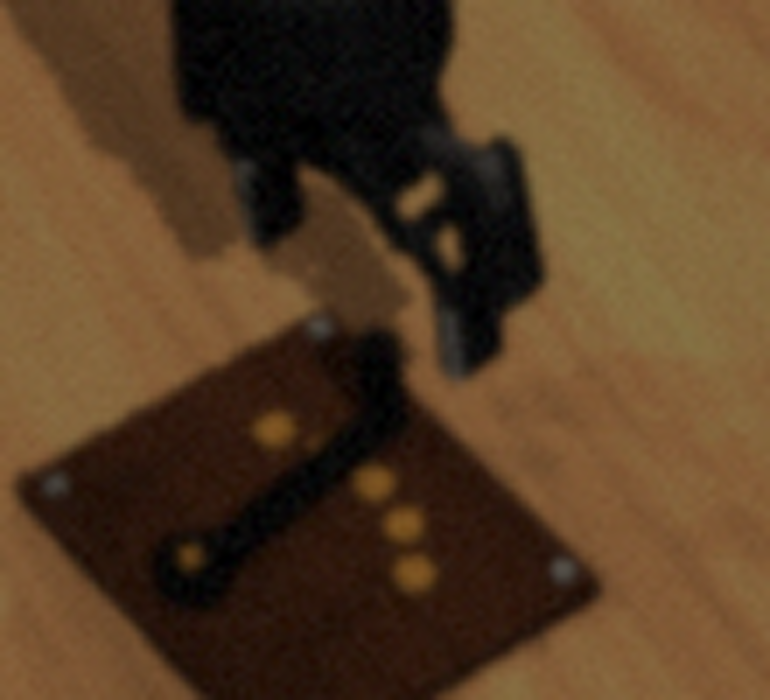

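```bash
python3 -m jog '[[[0,1,-12,0,0,0,1],[0,0,-12,0,0,0,1],[0,0,-11,0,0,0,1],[0,0,0,0,0,0,1],[0,0,0,0,0,0,0.7],[0,0,0,0,0,0,0.4],[0,0,0,0,0,0,0.3],[0,0,0,0,0,0,0.2]]]' 25; python3 st.py; python3 -m jog '[[[0,0,0,0,0,0,0.1],[0,0,0,0,0,0,0.1],[0,0,0,0,0,0,0.1],[0,0,0,0,0,0,0.1]]]' 25; python3 st.py
```

```text
time: 36.42
eef_pos: [0.5076, -0.3882, 0.2031]
orientation: [-0.122, 0.122, -0.696, 0.697]
ft_force: [0.3, -0.7, 0.0]
gripper_width: 0.0386
tcp [ 507.6 -388.2  203.1] jaw -70.19 jawz 0.0009 appr [ 4.e-04 -8.e-04 -1.e+00] pt [ 507.6 -388.3   30.1] in housing [  15.7 -299.    30.1] tilt 0.03 w 0.0386 F [ 0.3 -0.7  0. ] t 36.4167 q [ 1.05  0.78 -0.62  1.7   0.58  0.85 -1.05]
time: 36.75
eef_pos: [0.5074, -0.3882, 0.203]
orientation: [-0.122, 0.122, -0.696, 0.697]
ft_force: [-0.5, 0.3, 1.8]
gripper_width: 0.0154
tcp [ 507.4 -388.2  203. ] jaw -70.19 jawz 0.0008 appr [-0.e+00 -8.e-04 -1.e+00] pt [ 507.4 -388.3   30. ] in housing [  15.5 -299.1   30. ] tilt 0.0 w 0.0154 F [-0.5  0.3  1.8] t 36.75 q [ 1.05  0.78 -0.62  1.7   0.58  0.85 -1.05]
```

```bash
python3 -m jog '[[[-3,8.8,0,0,0,-0.098,0.1],[-2,9.1,0,0,0,-0.098,0.1],[-1.2,9.3,0,0,0,-0.098,0.1],[-0.2,9.3,0,0,0,-0.098,0.1],[0.7,9.2,0,0,0,-0.098,0.1],[1.6,9.3,0,0,0,-0.098,0.1],[2.6,9,0,0,0,-0.098,0.1],[3.3,8.6,0,0,0,-0.098,0.1]]]'; python3 -m jog '[[[0,0,0,0,0,0,0.1],[0,0,0,0,0,0,0.1],[0,0,0,0,0,0,0.1]]]'; python3 -c "
from st import *
st(.167)
s=grab('scene');crop(s,200,80,110,100,7,'pics/s34.png')"
```

```text
time: 37.42
eef_pos: [0.5095, -0.3149, 0.203]
orientation: [0.155, -0.155, -0.69, 0.69]
ft_force: [1.0, 0.7, 1.1]
gripper_width: 0.0153
time: 37.67
eef_pos: [0.5092, -0.3156, 0.2029]
orientation: [0.153, -0.153, -0.69, 0.69]
ft_force: [0.0, 1.5, 4.1]
gripper_width: 0.015
tcp [ 509.2 -315.6  202.9] jaw -114.93 jawz 0.0002 appr [-2.e-04 -1.e-04 -1.e+00] pt [ 509.2 -315.6   35.9] in housing [   6.7 -226.8   35.9] tilt -0.01 w 0.015 F [0.  1.5 4.1] t 37.6667 q [ 0.84  0.68 -0.44  1.81  0.41  0.74 -1.83]
```

View pics/s34.png

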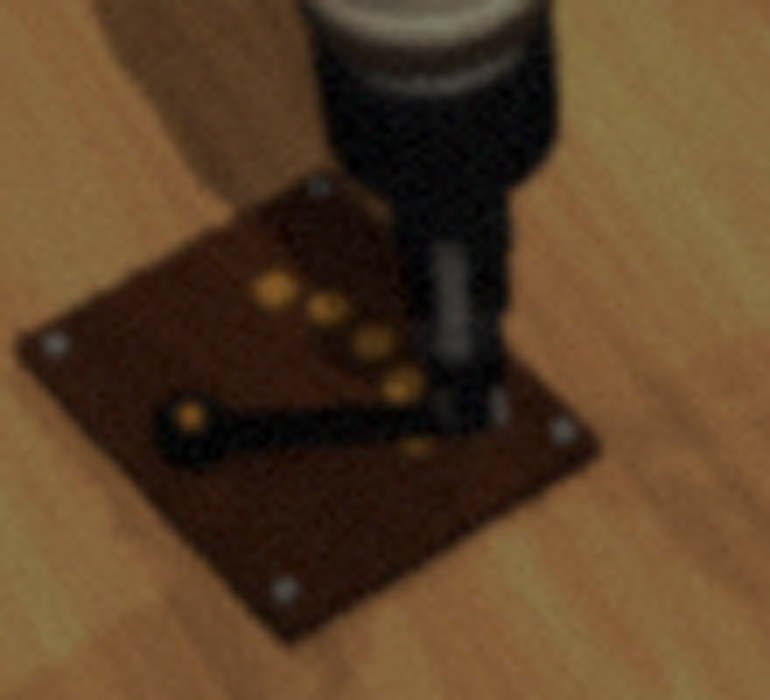

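```bash
python3 -m jog '[[[0,0,0,0,0,0,0.3],[0,0,0,0,0,0,0.6],[0,0,0,0,0,0,0.9],[0,0,0,0,0,0,1],[0,0,10,0,0,0,1],[0,0,25,0,0,0,1],[0,0,35,0,0,0,1],[0,0,35,0,0,0,1]]]';python3 -m jog '[[[0,-20,20,0,0,0,1],[-10,-35,0,0,0,0,1],[-15,-35,0,0,0,0,1],[-20,-35,0,0,0,0,1],[-25,-35,0,0,0,0,1],[-25,-35,0,0,0,0,1],[0,0,0,0,0,0,1],[0,0,0,0,0,0,1]]]'; python3 -c "
from st import *
st(.167)
s=grab('scene');t=grab('top');cv2.imwrite('pics/s35.png',s['bgr']);cv2.imwrite('pics/t35f.png',t['bgr']);crop(t,400,190,100,90,7,'pics/t35.png');crop(t,220,200,140,100,5,'pics/t36.png')"
```

```text
time: 38.38
eef_pos: [0.5085, -0.3152, 0.3083]
orientation: [-0.154, 0.153, 0.691, -0.69]
ft_force: [-0.2, -1.0, 0.0]
gripper_width: 0.0854
time: 39.05
eef_pos: [0.4119, -0.512, 0.3277]
orientation: [0.157, -0.156, -0.689, 0.69]
ft_force: [1.0, 0.9, -0.1]
gripper_width: 0.0855
tcp [ 411.9 -512.   327.7] jaw -115.54 jawz 0.002 appr [-0.0021 -0.0012 -1.    ] pt [ 411.6 -512.2  160.7] in housing [ -61.3 -435.5  160.7] tilt -0.11 w 0.0855 F [ 1.   0.9 -0.1] t 39.05 q [ 1.18  0.6  -0.47  1.6   0.31  1.02 -1.4 ]
```

View pics/s35.png

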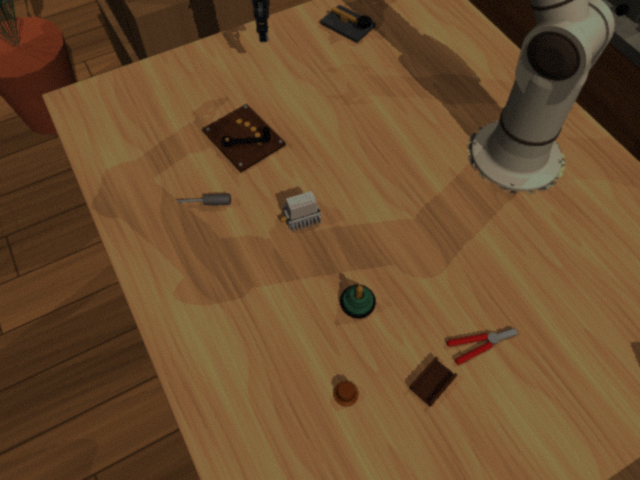

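View pics/t35.png

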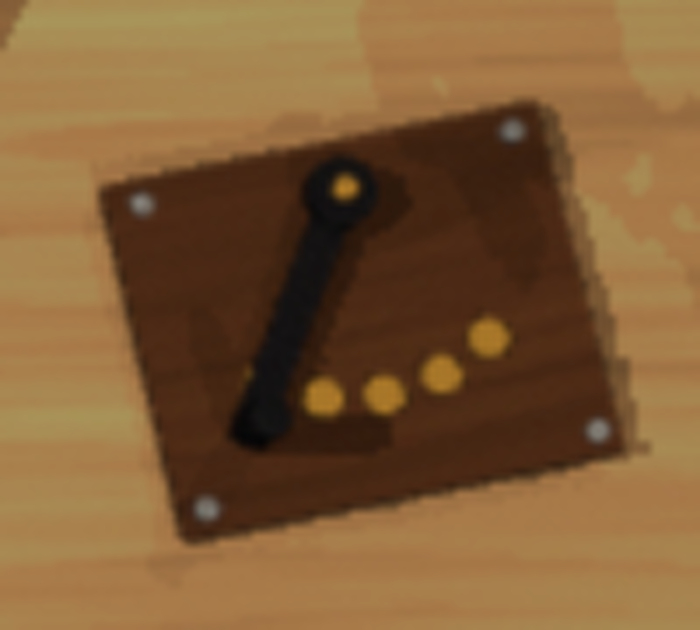

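View pics/t36.png

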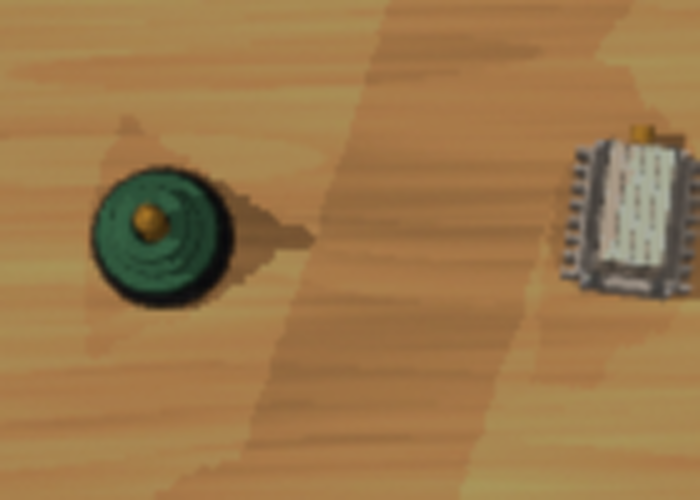

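```bash
python3 - <<'E'
from h import *
t=grab("top")
T=lambda u:np.array([(u[0]+.5)/7-.5+400,(u[1]+.5)/7-.5+190])
p=onz(t,T((345,187)),.028);g=onz(t,T((268,415)),.056);d=g-p;psi=np.arctan2(d[1],-d[0])
L=onz(t,T((264,383)),.014)-p;R_=onz(t,T((489,337)),.014)-p
a,b=np.arctan2(L[1],-L[0]),np.arctan2(R_[1],-R_[0]);print("joint",psi-(a+b)/2,"vs left stud",psi-a,"r",np.hypot(*d[:2]))
h=grab("top")
E
```

```text
joint 0.5962814794856657 vs left stud 0.003833116532139802 r 0.09614632043083085
```

```bash
python3 -c "
from bench import robot
print(robot.close_job())"
```

```text
the job is handed in; nothing more can be done
None
```

I completed all four steps and handed the job in at about 39 s on the robot's clock. The hand-in gives no verdict, so what follows rests on my own checks.

- **Pile:** I took the four plates in one grasp and tilted them 10°. The lower bottom edge went into the housing with the plate centres about 51–54 mm above its underside. I then rocked them upright without touching the walls. They met the floor at the same tool height as in the cradle, and the pictures show all four standing level.
- **Cores:** Three were there. From image and grip widths I took them to be the 62, 46 and 38 mm ones. They are on the post largest at the bottom, and the last pictures show them flat and concentric. The 62 mm core gave a clear contact force when it seated; the two smaller ones gave little, so there I relied on height and pictures.
- **Lever:** It measured about 0.596 rad in the final top view, within 0.004 rad of the left stud. The gripper is open and clear of everything.
- **Bystanders:** The pliers, tuning knob and screwdriver look unmoved in the last picture; I did not measure them.

**Disagreements:** The two cameras differed by about 2 mm in places, so I used averages, triangulated points and looks close to each fit. A cruder fit of the stand's base was 4–5 mm off between views, and I dropped it in favour of the triangulated post tip.

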